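Hang the fallen lower craft caddy back under the upper one

TASK

The yellow lower tier of the hanging craft caddies has come down and lies on its side on the counter. Stand it up on the counter, then hang it by its hook in the wire loop under the teal caddy, so that the two hang freely one below the other from the rail. Don't knock the teal caddy off its rail, and leave the stapler, bead jar, glitter shaker and brush holder as they are.

Things in the scene. Friction and masses are not known exactly. Their poses are not given: they have to be found in the camera images.
- lower_caddy: Loose yellow open box, 0.16 kg, 60 (x) by 100 (y) by 55 mm tall (z), walls 3 mm, with a wire hanger, 189 mm high in all. Origin: centre of its flat underside; z out of its mouth. Starts on its +x face (x straight down, origin 30 mm up), mouth and hook pointing away from the robot within 0.45 rad. Tipped up about its lower bottom edge it stands with x away from the robot; from 25 degrees off it rocks upright itself.
- lower_grip (a point): Centre of the wooden grip on the yellow caddy's hanger, 18 (x) by 14 (y) by 38 mm tall, on the caddy's axis at z = 100 mm; axes as the caddy's. Below it a 6 mm wire yoke spreads from a neck at z = 82 mm to the middles of the narrow ends (y = +-51 mm, z = 56 mm); above it the wire goes on to the hook.
- lower_hook (a point): Seat of the yellow caddy's hook: inside top of the curl, on the axis at z = 183 mm; axes as the caddy's. 6 mm wire in the y-z plane: up the axis to z = 136, slanting aside to y = -16, z = 166, over a curl of 16 mm radius (wire centre) about y = 0, z = 170.
- lower_tip (a point): End of the yellow caddy's hook: wire centre at y = 18, z = 165 mm in its frame. The wire (3 mm radius) ends here, so the point's underside is 21 mm below the seat and the hook's top 6 mm above it. The mouth opens to +y and down; in the curl there is 26 mm between the wires.
- upper_caddy: Loose teal open box with crayons, 0.3 kg, 44 (x) by 90 (y) by 55 mm tall, hanging free on the rail by its own hook, so it can swing and slide along the bar. Origin: centre of its underside; z up, y along the bar, x away from the robot within 0.2 rad. It fills the space above the loop, so a hand straight above the loop has no room.
- upper_loop (a point): Top of the lowest point of the wire loop under the teal caddy, 53 mm below its underside: the yellow caddy's hook seat comes here. Axes as the teal caddy's. 6 mm wire in the x-z plane, so a hook goes through it along y; wire centres at x = +-19 mm down to 30 mm below the underside, x = +-12 mm 49 mm below, then a shallow V to 56 mm below at x = 0.
- upper_hook (a point): Seat of the teal caddy's own hook, on its axis 129 mm above its origin; it rests on top of the bar.
- stand: Free-standing C-shaped steel counter rail, fixed. Origin on the counter 160 mm in front of the bar's middle; x away from the robot. The 12 mm bar runs along y at x = 160 mm, 394 mm up, 300 mm long; at its ends, y = +-150 mm, arms run back to 14 mm posts at x = 245 mm. Feet 24 mm wide, 8 mm high under them from x = 85 to 255 mm; a tie rod joins the posts 30 mm up.
- stand_bar (a point): Middle of the stand's bar, on its centre line 394 mm above the counter; axes as the stand's.
- stapler: Loose steel stapler 135 by 36 by 43 mm on the far side of the work; origin at the centre of its underside. Leave alone.
- bead_jar: Loose closed glass jar of wooden beads, 76 mm across, 108 mm tall, at one side of the work; origin at the centre of its underside. Leave alone.
- glitter_shaker: Loose closed orange plastic glitter shaker, 47 mm across, 94 mm tall, on the far side of the work; origin at the centre of its underside. Leave alone.
- brush_holder: Loose grey silicone brush holder with brushes, 78 mm across, 95 mm tall (brushes to 190 mm), at one side of the work; origin at the centre of its underside. Leave alone.
Not all that is in view belongs to the job. Of the things that look like the upper_caddy, the larger one is meant.

How it is judged:
By the outcome, as a careful person would: the job done as asked, in the order asked, and still so for the second after the job is handed in, with the robot touching nothing.
It also fails if it takes over 59 s, if anything falls off the work surface, if the arm or the gripper's body presses on something with over 40 N, if the wrist force passes 120 N, or if a joint passes its speed limit or range.

ROBOT

A 6-joint arm with a two-finger parallel gripper is mounted at the origin on the work surface. World frame = base frame: x ahead of the robot, y to its left, z up, the work surface at z = 0. Lengths are in m, angles in rad, forces in N, time in s.
With the tool pointing down it reaches from about 0.275 to 0.85 m from the base axis. Payload 5.2 kg.
Tool frame: the origin (TCP) lies midway between the tips of the shut fingers; the grasp point (between the pads) lies 19 mm behind it; x points along the fingers, z is the direction in which the jaws open and shut, and the axes are right-handed (so a half turn about x gives the same grasp; the last joint's range is limited). The gripper opens to 85 mm and grips with 20 to 120 N. Pads are 22 mm wide; open, the fingers measure 114 mm over their backs; the gripper's body (76 mm by 85 mm) begins 54 mm behind the grasp point. The pads swing forward as they close: fully open they stand 13 mm farther back than shut.
Start: joints at [1.136, 0.259, 1.535, -0, 1.348, -0.203], TCP at [0.126, 0.535, 0.231] pointing down, gripper open.
Joint ranges: [-3.14, 3.14], [-0.91, 2.08], [0.19, 2.58], [-1.22, 4.36], [0.22, 2.71], [-3.12, 3.12]. Speed limits (rad/s): [2.57, 2.57, 3.14, 3.14, 3.14, 3.14].

INTERFACE

Orientations are given as a unit quaternion [w, x, y, z].
In Python, from rig import * gives the robot as it stands.
- The arm moves only by the shell command python3 -m handwheel 'ROWS' [OPENING] [FORCE]. ROWS is JSON, one flat list of numbers, 6 for each row, row after row: the shift along the tool's x, y, z in cm, then the turn, a rotation vector about the tool's x, y, z in degrees. In form: [tx, ty, tz, rx, ry, rz, tx, ty, tz, rx, ry, rz, ...]. A call has 1 to 10 rows; each row shifts and turns the commanded pose from where the row before left it, along the tool's axes as they then stand; what a row does not reach is not made up. A row lasts 1/12 s, in which the tool goes at most 41.7 mm and 7.16 degrees, less where a joint would pass 70% of its speed; a pose out of reach is approached as far as the arm can. A call with a gripper value outside its range is refused whole. OPENING is the finger opening in cm, from 0 to 8.54, set as the call begins (- or left out, the last holds). The fingers move at their own pace and stop on an object; FORCE is the grip in N (left out, the last holds). Time passes only in rows, so rows that do not move let the fingers close. It gives the time, the measured TCP pose, the force and the opening at its end, in the units of the state.
- observe(): the state, without advancing time (a new reading comes with each control period).
- get_image(name): name is "scene" or "top" or "wrist"; returns the picture (400x640x3 uint8, red, green, blue); there is no depth.
- camera_info(name): a dict with "K" (3x3 intrinsics, pixels), "D" ([k1, k2, p1, p2, k3] as OpenCV has them; the pictures are not rectified), "extrinsics" (4x4, takes a point from camera to world coordinates); the wrist camera has in their place "mount" (4x4, takes a point from camera to tool coordinates, whose origin is the TCP and whose axes are the tool frame's). Camera axes: x right, y up, looking along -z (the intrinsics and any distortion apply to the point x, -y, -z); pixel columns grow to the right and rows downward; lengths in m; the calibration is good to about 2 mm. A picture is of the moment at which its call begins: read the wrist's pose just before it. camera_info takes no time and is no camera call.
- sign_off(): hands the job in, once; it reports no verdict.
The state is a dict: "time": time; "q": joint angles; "qvel": joint speeds; "joint_torque": joint torques, N m; "position": TCP position; "ee_rot": TCP orientation; "force": force on the tool from outside, world axes, zero at the start; "moment": the same for the moment, N m; "opening": opening from 0.0 (shut) to 1.0 (fully open).
Only numpy, scipy, OpenCV 4.12 (cv2) and the standard library are available. Lean on these libraries where they do the work, as an engineer would, in place of code of your own. Each camera call takes 0.05 s, during which the arm holds its last target.

## Working session

There is one attempt and no reset: what is moved stays moved. The work goes in short steps, Python scripts to look and compute and a shell command to move; the robot and the scene stay as the last step left them, time stands still between calls to the robot, and variables do not carry over. Pictures are saved under pics/ and viewed, and the job is handed in when it is done.

```bash
ls; mkdir -p pics; python3 - <<'E'
from rig import *
import cv2, numpy as np
np.set_printoptions(precision=4,suppress=True)
s=observe(); print(s)
for n in ["scene","top","wrist"]:
    im=get_image(n); cv2.imwrite(f"pics/{n}0.png",im[:,:,::-1])
    c=camera_info(n); print(n,{k:np.array(v) for k,v in c.items()})
E
```

```text
pics
{'time': 0.0, 'q': array([ 1.1362,  0.2593,  1.5361,  0.    ,  1.348 , -0.2028]), 'qvel': array([-0.001 ,  0.0003, -0.001 ,  0.0002,  0.0019,  0.0014]), 'joint_torque': array([ -0.0008, -44.6038, -29.0561,  -0.0003,   0.0118,   0.0001]), 'position': array([0.1261, 0.5348, 0.2305]), 'ee_rot': array([ 0.5539, -0.4391,  0.555 ,  0.4385]), 'force': array([ 0.6025, -0.5143,  0.6447]), 'moment': array([0.0424, 0.0138, 0.0253]), 'opening': 1.0011755437523289}
scene {'K': array([[516.6409,   0.    , 316.5002],
       [  0.    , 516.6409, 201.1167],
       [  0.    ,   0.    ,   1.    ]]), 'D': array([-0.1572,  0.    ,  0.    ,  0.    ,  0.    ]), 'extrinsics': array([[ 0.6639, -0.4711,  0.5808,  1.4466],
       [ 0.7478,  0.4294, -0.5065, -0.7421],
       [-0.0107,  0.7705,  0.6373,  1.1867],
       [ 0.    ,  0.    ,  0.    ,  1.    ]])}
top {'K': array([[369.0934,   0.    , 319.3461],
       [  0.    , 369.0934, 195.3844],
       [  0.    ,   0.    ,   1.    ]]), 'D': array([-0.0886,  0.    ,  0.    ,  0.    ,  0.    ]), 'extrinsics': array([[-0.005 ,  0.9868, -0.1619,  0.4083],
       [-0.9999, -0.0026,  0.0153,  0.0121],
       [ 0.0147,  0.1619,  0.9867,  1.335 ],
       [ 0.    ,  0.    ,  0.    ,  1.    ]])}
wrist {'K': array([[324.8715,   0.    , 318.5883],
       [  0.    , 324.8715, 193.0988],
       [  0.    ,   0.    ,   1.    ]]), 'D': array([0.0087, 0.    , 0.    , 0.    , 0.    ]), 'mount': array([[-0.0015,  0.3106, -0.9505, -0.1439],
       [-0.0006,  0.9505,  0.3106,  0.0794],
       [ 1.    ,  0.001 , -0.0012,  0.0004],
       [ 0.    ,  0.    ,  0.    ,  1.    ]])}
```

View pics/scene0.png

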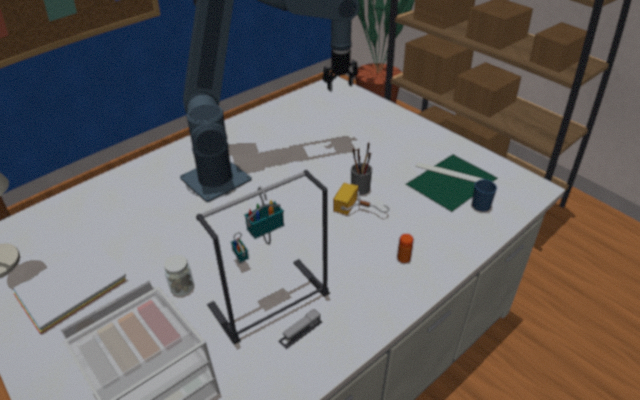

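View pics/top0.png

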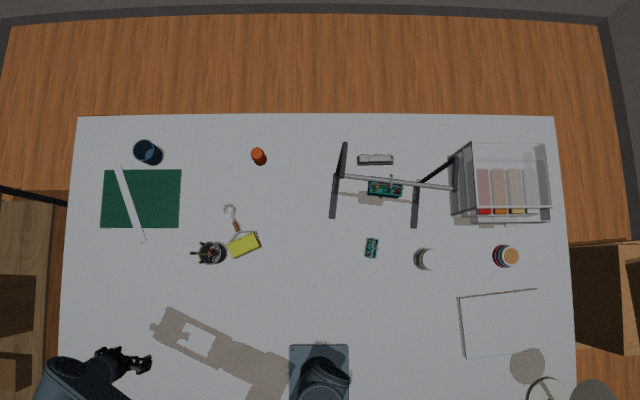

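View pics/wrist0.png

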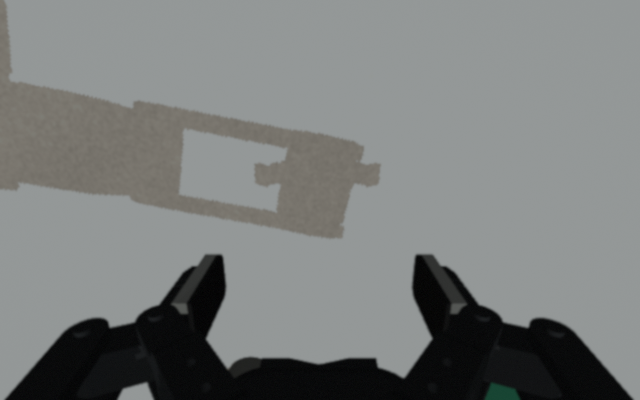

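```bash
cat > h.py <<'E'
from rig import *
import cv2, numpy as np
from scipy.spatial.transform import Rotation as R
np.set_printoptions(precision=4,suppress=True)
def pose(s=None):
    s=s or observe(); q=s['ee_rot']; T=np.eye(4)
    T[:3,:3]=R.from_quat([q[1],q[2],q[3],q[0]]).as_matrix(); T[:3,3]=s['position']; return T
def ext(n,T=None):
    c=camera_info(n)
    E=np.array(c['extrinsics']) if n!='wrist' else (pose() if T is None else T)@np.array(c['mount'])
    return np.array(c['K']),np.array(c['D']),E
def rays(n,px,T=None):
    K,D,E=ext(n,T); u=cv2.undistortPoints(np.array(px,float).reshape(-1,1,2),K,D).reshape(-1,2)
    d=np.c_[u[:,0],-u[:,1],-np.ones(len(u))]@E[:3,:3].T
    return E[:3,3],d/np.linalg.norm(d,axis=1)[:,None]
def onz(n,px,z,T=None):
    o,d=rays(n,px,T); return o+d*((z-o[2])/d[:,2])[:,None]
def tri(*obs):  # (name,px[,T])
    A=np.zeros((3,3));b=np.zeros(3)
    for ob in obs:
        o,d=rays(*ob); P=np.eye(3)-np.outer(d[0],d[0]); A+=P;b+=P@o
    p=np.linalg.solve(A,b)
    return p,[np.linalg.norm((np.eye(3)-np.outer(rays(*ob)[1][0],rays(*ob)[1][0]))@(p-rays(*ob)[0])) for ob in obs]
def proj(n,P,T=None):
    K,D,E=ext(n,T); P=(np.atleast_2d(P)-E[:3,3])@E[:3,:3]
    return cv2.projectPoints(P*[1,-1,-1],np.zeros(3),np.zeros(3),K,D)[0].reshape(-1,2)
def go(pos,Rm):
    T=pose(); d=T[:3,:3].T@(np.array(pos)-T[:3,3])*100; r=R.from_matrix(T[:3,:3].T@Rm).as_rotvec(degrees=True)
    print('shift cm',d,'|',np.linalg.norm(d),'turn deg',r,np.linalg.norm(r))
def save(n,name,box=None,sc=1,T=None):
    im=get_image(n)[:,:,::-1].copy()
    cv2.imwrite(f'pics/{name}_full.png',im)
    if box: im=im[box[1]:box[3],box[0]:box[2]]
    cv2.imwrite(f'pics/{name}.png',cv2.resize(im,None,fx=sc,fy=sc,interpolation=cv2.INTER_CUBIC)); return im
E
python3 - <<'E'
from h import *
print(pose())
a=cv2.imread('pics/top0.png'); b=cv2.imread('pics/scene0.png')
z=lambda im,x0,y0,x1,y1,s:cv2.resize(im[y0:y1,x0:x1],None,fx=s,fy=s,interpolation=cv2.INTER_CUBIC)
cv2.imwrite('pics/c1.png',z(a,180,190,280,270,7)); cv2.imwrite('pics/c2.png',z(a,320,130,470,270,4))
cv2.imwrite('pics/c3.png',z(b,190,160,410,350,3.5))
E
```

```text
[[-0.0006 -0.9733  0.2297  0.1262]
 [-0.0013  0.2297  0.9733  0.5349]
 [-1.      0.0002 -0.0014  0.2307]
 [ 0.      0.      0.      1.    ]]
```

View pics/c1.png

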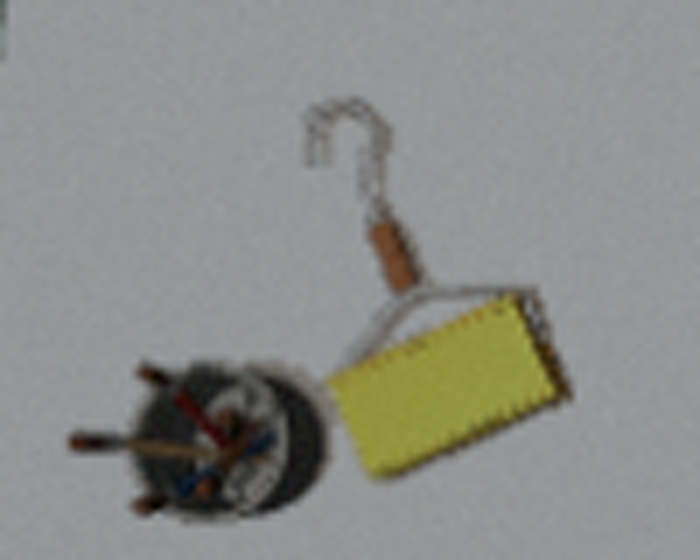

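View pics/c2.png

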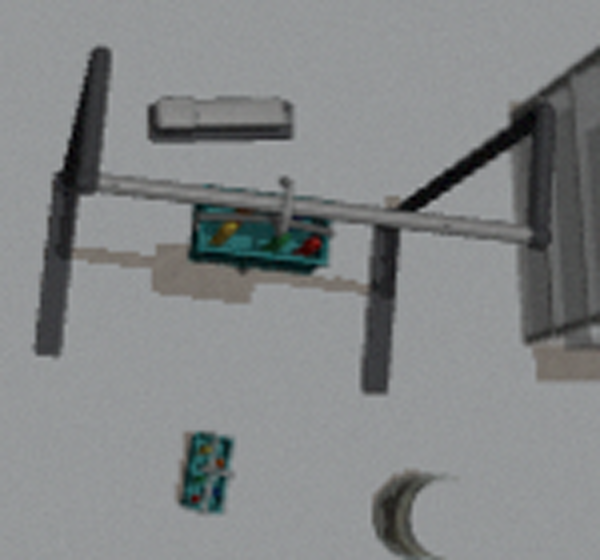

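View pics/c3.png

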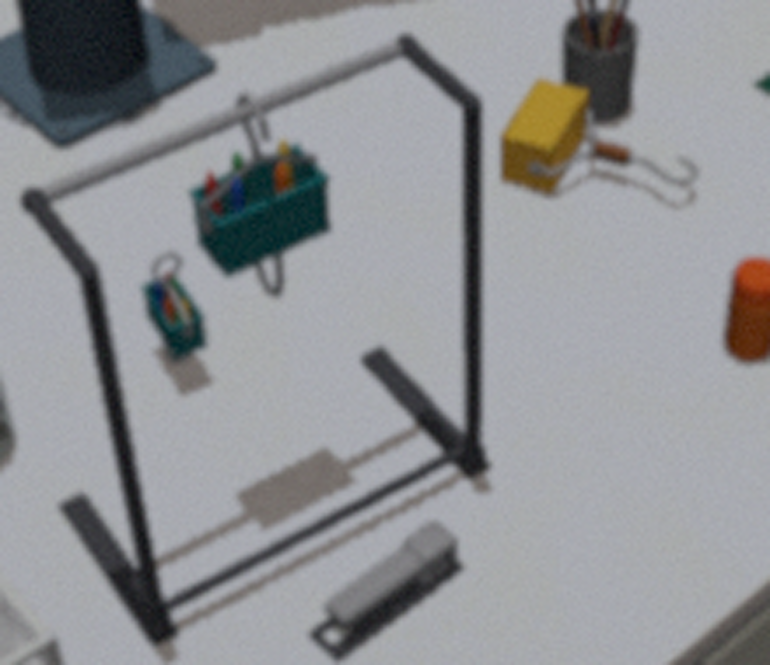

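Candidates: large teal caddy hanging on the bar (top 385,187; scene 258,218) versus the small teal look-alike standing on the counter (top 371,247; scene 240,250). The larger one on the bar is meant. The only yellow caddy is at top 244,245, with its hook curl at top 230,205. It lies beside the brush holder at 210,252.

```bash
python3 - <<'E'
from h import *
a=cv2.imread('pics/top0.png')
hsv=cv2.cvtColor(a,cv2.COLOR_BGR2HSV); m=cv2.inRange(hsv,(22,120,60),(35,255,255)); m[:,:200]=0;m[:,300:]=0
r=cv2.minAreaRect(np.argwhere(m)[:,::-1].astype(np.float32)); print(r); bp=cv2.boxPoints(r)
P=onz('top',bp,.06); print(P,np.linalg.norm(P-np.roll(P,1,0),axis=1), P.mean(0))
g=onz('top',[(236.4,226.7)],.037); print('grip',g)
print('hook top',onz('top',[(180+350/7,190+105/7)],.033))
d=g[0]-P.mean(0); print('yaw',np.degrees(np.arctan2(d[1],d[0])),np.hypot(*d[:2]))
c=lambda x,y:(320+x/4,130+y/4)
print('bar ends',onz('top',[c(85,183),c(540,238)],.394))
print('teal hook on bar',onz('top',[c(285,205)],.4))
sc=lambda x,y:(190+x/3.5,160+y/3.5)
print('bar ends tri',tri(('scene',sc(32,200)),('top',c(540,238))),tri(('scene',sc(406,43)),('top',c(85,183))))
print('feet fronts',onz('top',[c(47,355),c(374,393)],.008))
print('loop bottom scene at bar?', rays('scene',[sc(275,290)]))
print('jar',onz('top',[c(410,515)],.0),'decoy',onz('top',[c(207,472)],.03))
print('brush', onz('top',[(211,253)],.09),'brushpx proj')
E
```

```text
((243.080322265625, 245.02920532226562), (15.948822021484375, 29.36033058166504), 64.98310089111328)
[[0.4489 0.3128 0.06  ]
 [0.4915 0.2218 0.06  ]
 [0.442  0.1976 0.06  ]
 [0.3997 0.2881 0.06  ]] [0.055  0.1005 0.0552 0.0999] [0.4455 0.2551 0.06  ]
grip [[0.5103 0.2846 0.037 ]]
hook top [[0.588  0.3107 0.033 ]]
yaw 24.546337095259993 0.07118820392289538
bar ends [[ 0.6145 -0.06    0.394 ]
 [ 0.5775 -0.3604  0.394 ]]
teal hook on bar [[ 0.5985 -0.1896  0.4   ]]
bar ends tri (array([ 0.5794, -0.3574,  0.3936]), [np.float64(0.0036193120929438414), np.float64(0.003619312092943701)]) (array([ 0.6166, -0.0573,  0.3938]), [np.float64(0.0033511300222523644), np.float64(0.003351130022252325)])
feet fronts [[ 0.5404 -0.0529  0.008 ]
 [ 0.5043 -0.3496  0.008 ]]
loop bottom scene at bar? (array([ 1.4466, -0.7421,  1.1867]), array([[-0.5998,  0.3991, -0.6935]]))
jar [[ 0.3943 -0.3803  0.    ]] decoy [[ 0.4342 -0.1918  0.03  ]]
brush [[0.4178 0.3569 0.09  ]] brushpx proj
```

```bash
cat >> h.py <<'E'
def Rm(yaw,p):
    y,p=np.radians([yaw,p]); f=np.array([np.cos(y),np.sin(y),0]); Z=np.array([0,0,1.])
    x=np.cos(p)*f-np.sin(p)*Z; z=np.array([-np.sin(y),np.cos(y),0]); return np.c_[x,np.cross(z,x),z]
def st():
    s=observe();T=pose(s);x=T[:3,0]; y=np.degrees(np.arctan2(T[0,2]*-1,T[1,2]))
    print('t',round(s['time'],2),'tcp',T[:3,3],'grasp',T[:3,3]-.019*x,'yaw',round(y,2),'pitch',round(np.degrees(np.arctan2(-x[2],x[:2]@[np.cos(np.radians(y)),np.sin(np.radians(y))])),2),'roll',round(np.degrees(T[2,2]),2),'q',s['q'],'F',s['force'],'op',round(s['opening'],3))
E
python3 - <<'E'
from h import *
go([.126,.535,.34],pose()[:3,:3]); T=pose(); go([.47,.266,.34],Rm(25,90))
E
```

```text
shift cm [-10.933    0.0196  -0.0119] | 10.932983449387093 turn deg [0. 0. 0.] 0.0
shift cm [-10.9177 -39.6395 -18.2909] | 45.00053444647197 turn deg [-38.2794  -0.0711  -0.0401] 38.27952694269231
```

```bash
python3 -m handwheel '[-3.6,0,0,0,0,0,-3.6,0,0,0,0,0,-3.6,0,0,0,0,0,-0.2,-2.5,-1.1,0,0,0,0,-2.5,-1.1,0,0,0,0,-2.5,-1.2,0,0,0,0,-2.5,-1.2,0,0,0,0,-2.5,-1.2,0,0,0,0,-2.5,-1.2,0,0,0,0,-2.5,-1.2,0,0,0]'
python3 -m handwheel '[0,-2.5,-1.2,0,0,0,0,-2.5,-1.2,0,0,0,0,-2.5,-1.2,0,0,0,0,-2.5,-1.2,0,0,0,0,-2.5,-1.2,0,0,0,0,-2.5,-1.2,0,0,0,0,-2.5,-1.2,0,0,0,0,0,0,-6,0,0,0,0,0,-6,0,0,0,0,0,-6,0,0]'
python3 - <<'E'
from h import *
st(); go([.47,.266,.27],Rm(25,90))
E
```

```text
time: 0.98
position: [0.2785, 0.4142, 0.3411]
ee_rot: [0.554, -0.439, 0.555, 0.439]
force: [1.0, -0.5, -0.4]
opening: 1.004
time: 1.82
position: [0.4292, 0.2926, 0.3407]
ee_rot: [0.478, -0.521, 0.478, 0.521]
force: [-0.6, -0.3, -0.1]
opening: 0.998
t 1.82 tcp [0.4292 0.2926 0.3407] grasp [0.4293 0.2926 0.3597] yaw 4.92 pitch 90.07 roll -0.02 q [ 0.3834  0.1529  1.4056  0.0001  1.5844 -1.2733] F [-0.5929 -0.3021 -0.098 ] op 0.998
shift cm [ 7.0674 -3.8419 -3.0014] | 8.585824816023392 turn deg [-20.0811  -0.0042  -0.0741] 20.08119517196234
```

```bash
python3 -m handwheel '[1,0,-1,-5,0,0,1,0,-1,-5,0,0,1,-1,-1,-5,0,0,1,-1,0,-5,0,0,1,-1,0,0,0,0,1,-1,0,0,0,0,1,0,0,0,0,0,0,0,0,0,0,0,0,0,0,0,0,0]'
python3 - <<'E'
from h import *
st(); T=pose(); np.save('T1.npy',T); im=get_image('wrist'); cv2.imwrite('pics/w1.png',im[:,:,::-1])
E
```

```text
time: 2.57
position: [0.4704, 0.2782, 0.2704]
ee_rot: [0.381, -0.595, 0.382, 0.596]
force: [0.8, 0.5, 0.1]
opening: 1.002
t 2.57 tcp [0.4704 0.2782 0.2704] grasp [0.4704 0.2782 0.2894] yaw 24.69 pitch 90.14 roll 0.02 q [ 0.33    0.2307  1.476   0.      1.4373 -1.6717] F [0.7841 0.5467 0.0937] op 1.002
```

View pics/w1.png

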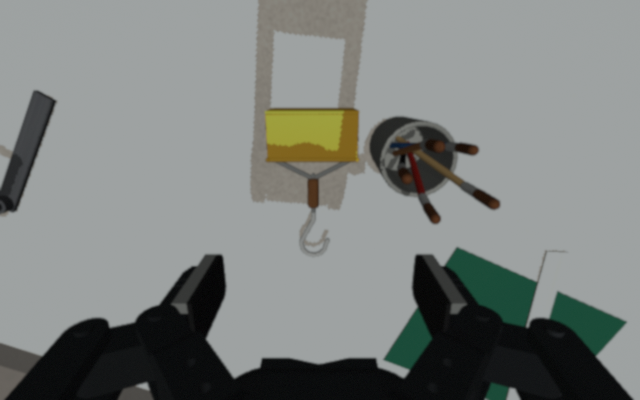

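The wrist view shows the yellow caddy at (312,136), its grip at (313,192), and the hook curl at (314,240). The brush holder is right beside it at (412,155).

```bash
python3 - <<'E'
from h import *
T=np.load('T1.npy'); im=cv2.imread('pics/w1.png'); hsv=cv2.cvtColor(im,cv2.COLOR_BGR2HSV)
m=cv2.inRange(hsv,(5,100,40),(18,255,200)); m[:170]=0;m[215:]=0;m[:,:295]=0;m[:,335:]=0
p=np.argwhere(m)[:,::-1].astype(np.float32); r=cv2.minAreaRect(p); print(r)
print('grip',onz('wrist',[r[0]],.034,T))
z=cv2.resize(im[90:270,230:400],None,fx=4,fy=4,interpolation=cv2.INTER_CUBIC); cv2.imwrite('pics/w1c.png',z)
E
```

```text
((312.5, 193.0), (28.0, 9.0), 90.0)
grip [[0.5139 0.2906 0.034 ]]
```

View pics/w1c.png

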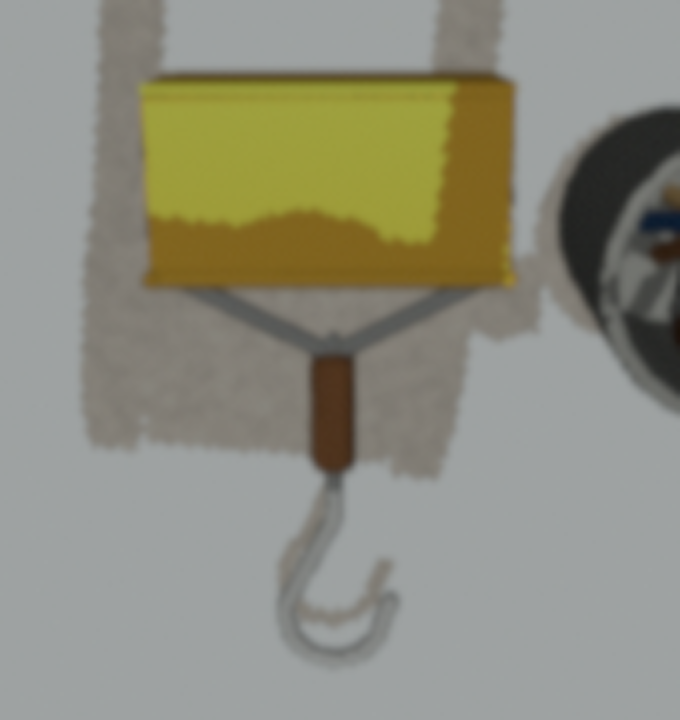

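```bash
python3 - <<'E'
from h import *
T=np.load('T1.npy'); c=lambda x,y:(230+x/4,90+y/4)
P=onz('wrist',[c(145,283),c(514,284),c(514,85),c(141,85)],.06,T); print(P, np.linalg.norm(P-np.roll(P,1,0),axis=1))
cen=P.mean(0); y=P[1]-P[0]; yaw=np.degrees(np.arctan2(-y[0],y[1])); print(cen,yaw)
f=np.array([np.cos(np.radians(yaw)),np.sin(np.radians(yaw))]); print('grip pred',cen[:2]+f*.0725,'hook',cen[:2]+f*(.189-.0275))
g=onz('wrist',[c(333,412),c(334,655)],.034,T);print(g)
E
```

```text
[[0.4931 0.2253 0.06  ]
 [0.4506 0.3186 0.06  ]
 [0.4027 0.2943 0.06  ]
 [0.4439 0.2045 0.06  ]] [0.0534 0.1025 0.0537 0.0988]
[0.4476 0.2607 0.06  ] 24.483997889106952
grip pred [0.5136 0.2907] hook [0.5946 0.3276]
[[0.5135 0.2914 0.034 ]
 [0.5896 0.3262 0.034 ]]
```

```bash
python3 - <<'E'
from h import *
M=Rm(24.5,125); G=np.array([.5137,.2905,.032]); t=G+.019*M[:,0]; go(t-.1*M[:,0],M); print(t)
E
```

```text
shift cm [17.2777 -9.0787 -0.7091] | 19.530591672746173 turn deg [ 0.1984 -0.057  34.9524] 34.9529841337243
[0.5038 0.286  0.0164]
```

```bash
python3 -m handwheel '[2,-1.8,-0.1,0,0,0,2,-1.8,-0.1,0,0,0,2,-1.8,-0.1,0,0,0,2,-1.8,-0.2,0,0,0,2,-1.9,-0.2,0,0,0,2,0,0,0,0,6,2,0,0,0,0,6,0,0,0,0,0,6,0,0,0,0,0,6,0,0,0,0,0,6]' 6
python3 - <<'E'
from h import *
st(); M=Rm(24.5,125); G=np.array([.5137,.2905,.032]); t=G+.019*M[:,0]; go(t-.05*M[:,0],M); print(t)
E
```

```text
time: 3.45
position: [0.5552, 0.3094, 0.1329]
ee_rot: [0.214, -0.476, 0.523, 0.674]
force: [0.3, -0.1, -0.5]
opening: 0.702
t 3.45 tcp [0.5552 0.3094 0.1329] grasp [0.5639 0.3133 0.1493] yaw 24.7 pitch 120.14 roll -0.03 q [ 0.355   0.8411  0.9178 -0.041   1.9073 -1.6499] F [ 0.2972 -0.0918 -0.4567] op 0.702
shift cm [ 7.9281 -1.386   0.0208] | 8.048380094974638 turn deg [ 0.1505 -0.1358  4.8588] 4.8630358203154715
[0.5038 0.286  0.0164]
```

```bash
python3 -m handwheel '[1.5,-0.5,0,0,0,5,2,-0.1,0,0,0,0,2,0,0,0,0,0,2,0,0,0,0,0,0,0,0,0,0,0]' 6
python3 - <<'E'
from h import *
st(); M=Rm(24.5,125); G=np.array([.5137,.2905,.032]); t=G+.019*M[:,0]; go(t,M)
T=pose(); np.save('T2.npy',T); im=get_image('wrist'); cv2.imwrite('pics/w2.png',im[:,:,::-1])
E
```

```text
time: 3.87
position: [0.5185, 0.2928, 0.0634]
ee_rot: [0.182, -0.451, 0.544, 0.683]
force: [0.3, 1.0, -0.2]
opening: 0.709
t 3.87 tcp [0.5185 0.2928 0.0634] grasp [0.5285 0.2974 0.0789] yaw 24.72 pitch 125.39 roll 0.02 q [ 0.3539  0.8891  1.0416 -0.0462  1.827  -1.6459] F [ 0.2934  0.9842 -0.2175] op 0.709
shift cm [ 4.7676 -1.3968 -0.0043] | 4.967996328759662 turn deg [ 0.1879 -0.1135 -0.3927] 0.449878127235434
```

View pics/w2.png

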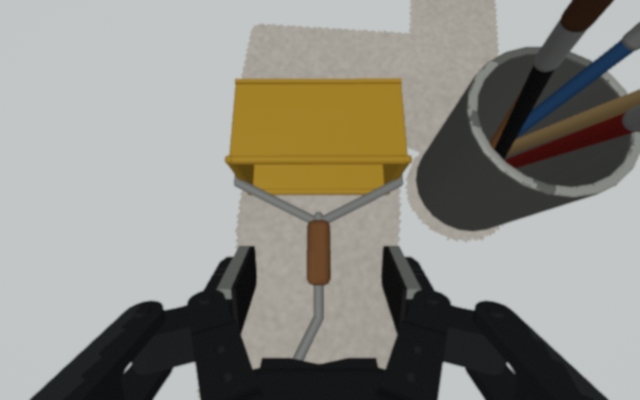

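The grip sits at (318,251), centred between the jaws at (240,280) and (398,280). Next I'll descend and grip.

```bash
python3 -m handwheel '[1.2,-0.5,0,0,0,0,1.2,-0.5,0,0,0,0,1.2,-0.4,0,0,0,0,1.2,0,0,0,0,0,0,0,0,0,0,0]' 6
python3 -m handwheel '[0,0,0,0,0,0,0,0,0,0,0,0,0,0,0,0,0,0,0,0,0,0,0,0,0,0,0,0,0,0,0,0,0,0,0,0]' 0 50
python3 - <<'E'
from h import *
st()
T=pose(); im=get_image('wrist'); cv2.imwrite('pics/w3.png',im[:,:,::-1])
E
```

```text
time: 4.33
position: [0.5066, 0.2869, 0.0191]
ee_rot: [0.185, -0.453, 0.543, 0.683]
force: [-0.5, 0.5, 0.3]
opening: 0.704
time: 4.83
position: [0.5079, 0.2873, 0.02]
ee_rot: [0.186, -0.454, 0.542, 0.682]
force: [3.2, 2.0, 4.6]
opening: 0.154
t 4.83 tcp [0.5079 0.2873 0.02  ] grasp [0.5177 0.2918 0.0356] yaw 24.72 pitch 124.85 roll -0.01 q [ 0.3518  0.9067  1.1167 -0.0461  1.7247 -1.6432] F [3.2066 1.9539 4.6203] op 0.154
```

View pics/w3.png

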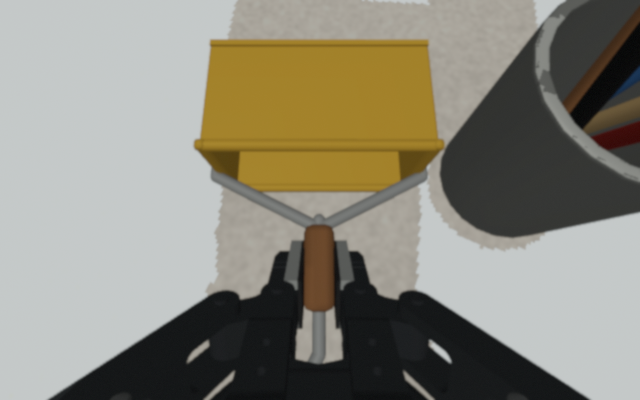

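The jaws hold the grip at (318,268), with the opening stopped at about 13 mm. Now I'll lift and then tip it.

```bash
python3 -m handwheel '[-1,0.7,0,0,0,0,-1.8,1.3,0,0,0,0,-1.8,1.3,0,0,0,0,-1.8,1.3,0,0,0,0,-1.8,1.3,0,0,0,0,0,0,0,0,0,-5,0,0,0,0,0,-5,0,0,0,0,0,-5,0,0,0,0,0,-5,0,0,0,0,0,-5]' 0 60
python3 - <<'E'
from h import *
st(); go([.50,.25,.11],Rm(25,40))
E
```

```text
time: 5.72
position: [0.5057, 0.2863, 0.1207]
ee_rot: [0.329, -0.561, 0.431, 0.626]
force: [-0.5, 0.0, -0.9]
opening: 0.15
t 5.72 tcp [0.5057 0.2863 0.1207] grasp [0.5086 0.2876 0.1395] yaw 24.72 pitch 99.73 roll -0.01 q [ 0.3336  0.5093  1.4538 -0.0171  1.3476 -1.6633] F [-0.5224  0.0189 -0.9028] op 0.15
shift cm [ 1.4019  1.8194 -3.0569] | 3.8236386167041494 turn deg [ -0.2731  -0.1138 -59.73  ] 59.73074339951123
```

```bash
python3 -m handwheel '[0,0,-0.5,0,0,-5,0,0,-0.5,0,0,-5,0,0,-0.5,0,0,-5,0,0,-0.5,0,0,-5,0,0,-0.5,0,0,-5,0,0,-0.5,0,0,-5,0,0,0,0,0,-5,0,0,0,0,0,-5,0,0,0,0,0,-5,0,0,0,0,0,-5]' 0 60
python3 - <<'E'
from h import *
st(); go([.50,.25,.11],Rm(25,40)); save('scene','s2',(300,100,460,260),4)
E
```

```text
time: 6.55
position: [0.5148, 0.2643, 0.1201]
ee_rot: [-0.545, 0.679, -0.177, -0.46]
force: [-1.2, 2.0, -1.2]
opening: 0.15
t 6.55 tcp [0.5148 0.2643 0.1201] grasp [0.505  0.2593 0.1356] yaw 25.54 pitch 54.77 roll 0.93 q [ 0.1767  0.1738  2.1632  0.68    0.2674 -2.4459] F [-1.1572  1.9735 -1.238 ] op 0.15
shift cm [-0.3126  2.1688 -0.6643] | 2.2896814863781776 turn deg [ -0.2291   1.055  -14.7776] 14.816939363067437
```

View pics/s2.png

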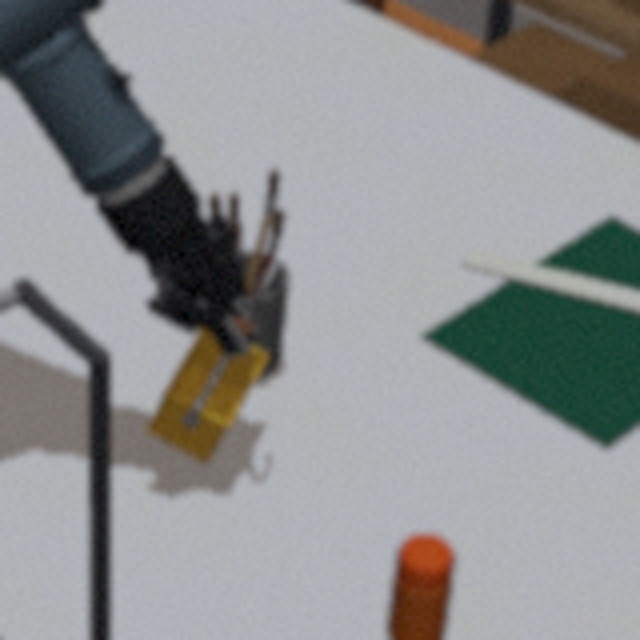

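```bash
python3 -m handwheel '[0,0,0,0,0,-1.5,0,0,0,0,0,-1.5,0,0,0,0,0,-1.5,0,0,0,0,0,-1.5,0,0,0,0,0,-1.5,0,0,0,0,0,-1.5,0,0,0,0,0,-1.5,0,0,0,0,0,-1.5,0,0,0,0,0,0]' 0 60
python3 - <<'E'
from h import *
st(); go([.50,.25,.12],Rm(25,40))
E
```

```text
time: 7.35
position: [0.5217, 0.2696, 0.1574]
ee_rot: [-0.58, 0.689, -0.124, -0.416]
force: [-0.4, 0.4, -1.4]
opening: 0.15
t 7.35 tcp [0.5217 0.2696 0.1574] grasp [0.5099 0.2637 0.1711] yaw 25.51 pitch 45.84 roll 1.12 q [ 0.154   0.1127  2.2339  1.3515  0.2205 -3.1158] F [-0.3768  0.4473 -1.4346] op 0.15
shift cm [ 0.7171  4.6101 -0.9075] | 4.752930891738131 turn deg [-0.4782  1.1353 -5.8459] 5.97425155562049
```

```bash
cat > arm.py <<'E'
import numpy as np
from scipy.optimize import least_squares
from scipy.spatial.transform import Rotation as R
S=[([1.1362,.2593,1.5361,0,1.348,-.2028],[.1262,.5349,.2307]),([.3834,.1529,1.4056,.0001,1.5844,-1.2733],[.4292,.2926,.3407]),
([.33,.2307,1.476,0,1.4373,-1.6717],[.4704,.2782,.2704]),([.355,.8411,.9178,-.041,1.9073,-1.6499],[.5552,.3094,.1329]),
([.3539,.8891,1.0416,-.0462,1.827,-1.6459],[.5185,.2928,.0634]),([.3518,.9067,1.1167,-.0461,1.7247,-1.6432],[.5079,.2873,.02]),
([.3336,.5093,1.4538,-.0171,1.3476,-1.6633],[.5057,.2863,.1207]),([.1767,.1738,2.1632,.68,.2674,-2.4459],[.5148,.2643,.1201]),([.154,.1127,2.2339,1.3515,.2205,-3.1158],[.5217,.2696,.1574])]
Ry=lambda a:R.from_euler('y',a); Rz=lambda a:R.from_euler('z',a)
def fk(q,p):
    h,a1,L1,e,L2,off,d=p   # offset
    A=Rz(q[0])*Ry(q[1]); P=np.array([0,0,h])+Rz(q[0]).apply([a1,off,0])+A.apply([0,0,L1])
    B=A*Ry(q[2]); P=P+B.apply([e,0,L2])
    C=B*Rz(q[3])*Ry(q[4]); P=P+C.apply([0,0,d]); return P,C*Rz(q[5])
def res(p): return np.concatenate([fk(q,p)[0]-x for q,x in S])
f=least_squares(res,[.3,0,.3,0,.3,.11,.2]); P=f.x
if __name__=='__main__':
    print(P.round(4)); print(np.abs(res(P)).reshape(-1,3).max(1).round(4))
    M=fk(S[2][0],P)[1].as_matrix(); print(M.round(3))
E
python3 arm.py; python3 -c "
from h import *; print(pose()[:3,:3])
from arm import *; print(fk(observe()['q'],P)[1].as_matrix())"
```

```text
[ 0.2217 -0.      0.5344  0.0602  0.4259  0.1108  0.3542]
[0.0002 0.0001 0.     0.     0.     0.     0.0001 0.     0.    ]
[[ 0.418 -0.909 -0.002]
 [-0.909 -0.418 -0.001]
 [-0.     0.002 -1.   ]]
[[ 0.6227 -0.6534 -0.4305]
 [ 0.3127 -0.2966  0.9024]
 [-0.7173 -0.6965  0.0196]]
[[ 0.4305 -0.6534  0.6227]
 [-0.9024 -0.2966  0.3127]
 [-0.0196 -0.6965 -0.7173]]
```

```bash
cat > ik.py <<'E'
from h import *
from arm import fk,P
lo=np.array([-3.14,-.91,.19,-1.22,.22,-3.12])+.01; hi=np.array([3.14,2.08,2.58,4.36,2.71,3.12])-.01
W=np.array([[0,0,-1],[0,1,0],[1,0,0.]])  # M_tool = C@ W
def fkT(q):
    p,C=fk(q,P); C=C.as_matrix(); return p,np.c_[C[:,2],C[:,1],-C[:,0]]
def ik(pos,M,seeds=None):
    best=None
    az=np.arctan2(pos[1],pos[0])-.2
    for q4 in ([0,.8,1.6,2.4,3.1] if seeds is None else [None]):
        for q6 in ([-2,0,2] if seeds is None else [None]):
            s=np.array([az,.3,1.7,q4,.5,q6]) if q4 is not None else np.array(seeds)
            s=np.clip(s,lo+1e-6,hi-1e-6)
            def f(q):
                p,N=fkT(q); return np.r_[(p-pos)*10,R.from_matrix(N.T@M).as_rotvec()]
            r=least_squares(f,s,bounds=(lo,hi))
            if best is None or r.cost<best.cost-1e-9: best=r
    return best.x,best.cost
from scipy.optimize import least_squares
flip=lambda M: M@np.diag([1,-1,-1.])
E
python3 - <<'E'
from ik import *
print(fkT(observe()['q'])[1]-pose()[:3,:3])
def rep(G,yaw,p,fl):
    M=Rm(yaw,p); M=flip(M) if fl else M
    q,c=ik(np.array(G)+.019*M[:,0],M); print(G,yaw,p,fl,q.round(2),'cost %.1e'%c)
for y in (10,25,40):
  for p in (45,55):
    rep([.55,.25,.11],y,p,0)
for p in (20,30,40): 
  rep([.51,.26,.1],25,p,1)
  rep([.6,-.19,.135],-7,p,1);rep([.6,-.24,.16],-7,p,1)
E
```

```text
[[ 0. -0.  0.]
 [-0. -0.  0.]
 [-0.  0. -0.]]
[0.55, 0.25, 0.11] 10 45 0 [0.29 0.32 2.23 3.54 0.23 1.26] cost 2.6e-04
[0.55, 0.25, 0.11] 10 55 0 [ 0.28  0.3   2.05 -0.33  0.23 -1.16] cost 6.1e-04
[0.55, 0.25, 0.11] 25 45 0 [0.11 0.3  2.24 2.17 0.27 2.3 ] cost 2.4e-21
[0.55, 0.25, 0.11] 25 55 0 [ 0.15  0.28  2.1   0.78  0.23 -2.58] cost 7.7e-29
[0.55, 0.25, 0.11] 40 45 0 [-0.04  0.32  2.21  1.61  0.49  2.53] cost 1.6e-30
[0.55, 0.25, 0.11] 40 55 0 [ 0.04  0.29  2.08  0.97  0.44 -3.06] cost 1.2e-26
[0.51, 0.26, 0.1] 25 20 1 [ 0.07  0.7   2.56  2.79  1.34 -1.62] cost 5.0e-25
[0.6, -0.19, 0.135] -7 20 1 [-0.83  0.54  2.39  2.37  1.07 -1.42] cost 1.1e-25
[0.6, -0.24, 0.16] -7 20 1 [-0.93  0.48  2.32  2.2   1.   -1.28] cost 7.0e-24
[0.51, 0.26, 0.1] 25 30 1 [ 0.1   0.47  2.49  2.77  0.88 -1.5 ] cost 1.4e-21
[0.6, -0.19, 0.135] -7 30 1 [-0.78  0.4   2.31  2.23  0.74 -1.18] cost 6.6e-24
[0.6, -0.24, 0.16] -7 30 1 [-0.88  0.36  2.24  2.    0.72 -0.99] cost 2.7e-29
[0.51, 0.26, 0.1] 25 40 1 [ 0.14  0.33  2.38  2.63  0.47 -1.3 ] cost 5.1e-29
[0.6, -0.19, 0.135] -7 40 1 [-0.73  0.31  2.21  1.87  0.47 -0.75] cost 6.7e-24
[0.6, -0.24, 0.16] -7 40 1 [-0.82  0.29  2.13  1.6   0.52 -0.53] cost 8.1e-20
```

```bash
python3 - <<'E'
from ik import *
q0=observe()['q']
for G in ([.53,.25],[.57,.24],[.62,.24]):
 for yaw in (18,25,):
  for p in (46,50,54):
   for z in (.115,):
    M=Rm(yaw,p); t=np.array(G+[z])+.019*M[:,0]
    a=min((ik(t,M,s) for s in (q0,[q0[0],.3,2.1,.5,.3,-2.3],[q0[0],.3,2.1,1.,.3,-2.8],[q0[0],.3,2.1,-.8,.3,-1])),key=lambda r:r[1])
    print(G,yaw,p,a[0].round(2),'%.0e'%a[1])
E
```

```text
[0.53, 0.25] 18 46 [ 0.11  0.24  2.2   1.39  0.23 -3.11] 9e-03
[0.53, 0.25] 18 50 [ 0.11  0.24  2.2   1.38  0.23 -3.11] 5e-03
[0.53, 0.25] 18 54 [ 0.2   0.25  2.11  0.35  0.23 -2.01] 2e-03
[0.53, 0.25] 25 46 [ 0.12  0.24  2.19  1.3   0.23 -3.11] 4e-03
[0.53, 0.25] 25 50 [ 0.12  0.24  2.19  1.3   0.23 -3.11] 6e-04
[0.53, 0.25] 25 54 [ 0.15  0.24  2.15  0.88  0.23 -2.67] 6e-05
[0.57, 0.24] 18 46 [ 0.09  0.29  2.13  1.37  0.23 -3.11] 6e-03
[0.57, 0.24] 18 50 [ 0.09  0.29  2.12  1.25  0.23 -2.99] 4e-03
[0.57, 0.24] 18 54 [ 0.16  0.29  2.05  0.46  0.23 -2.14] 6e-04
[0.57, 0.24] 25 46 [ 0.1   0.29  2.12  1.29  0.23 -3.11] 3e-03
[0.57, 0.24] 25 50 [ 0.1   0.29  2.13  1.28  0.23 -3.11] 9e-05
[0.57, 0.24] 25 54 [ 0.11  0.29  2.08  0.85  0.25 -2.67] 3e-29
[0.62, 0.24] 18 46 [ 0.08  0.36  2.04  1.37  0.23 -3.11] 4e-03
[0.62, 0.24] 18 50 [ 0.11  0.35  1.99  0.84  0.23 -2.56] 2e-03
[0.62, 0.24] 18 54 [ 0.15  0.36  1.96  0.45  0.23 -2.14] 5e-05
[0.62, 0.24] 25 46 [ 0.09  0.36  2.03  1.29  0.23 -3.11] 2e-03
[0.62, 0.24] 25 50 [ 0.09  0.36  2.03  1.19  0.24 -3.02] 1e-30
[0.62, 0.24] 25 54 [ 0.1   0.36  1.97  0.75  0.29 -2.57] 8e-31
```

```bash
python3 - <<'E'
from ik import *
st(); print(onz('top',[(258,156)],.05))
M=Rm(25,50); go(np.array([.62,.24,.135])+.019*M[:,0],M)
E
```

```text
t 7.35 tcp [0.5217 0.2696 0.1574] grasp [0.5099 0.2637 0.1711] yaw 25.51 pitch 45.84 roll 1.12 q [ 0.154   0.1127  2.2339  1.3515  0.2205 -3.1158] F [-0.3768  0.4473 -1.4346] op 0.15
[[0.7632 0.212  0.05  ]]
shift cm [ 8.6956 -3.8411 -6.9859] | 11.797028159602958 turn deg [-0.3773  1.1724  4.1537] 4.332492763914343
```

```bash
python3 -m handwheel '[0,0,0,0,0,2,0,0,0,0,0,2,1.2,-0.5,-1,0,0.5,0,1.2,-0.5,-1,0,0.5,0,1.2,-0.5,-1,0,0,0,1.2,-0.5,-1,0,0,0,1.2,-0.6,-1,0,0,0,1.2,-0.6,-1,0,0,0,1.2,-0.6,-1,0,0,0,0,0,0,0,0,0]'
python3 - <<'E'
from ik import *
st(); M=Rm(25,50); go(np.array([.62,.24,.115])+.019*M[:,0],M)
save('scene','s3',(300,100,460,260),4)
E
```

```text
time: 8.18
position: [0.6291, 0.2418, 0.1161]
ee_rot: [-0.569, 0.688, -0.145, -0.425]
force: [0.7, -0.0, -1.3]
opening: 0.147
t 8.18 tcp [0.6291 0.2418 0.1161] grasp [0.6177 0.2364 0.1303] yaw 24.82 pitch 48.66 roll 0.56 q [ 0.072   0.3262  2.0385  1.2211  0.2585 -3.0512] F [ 0.7174 -0.0393 -1.3329] op 0.147
shift cm [1.3885 0.7878 0.2079] | 1.6098863093791211 turn deg [-0.5013  0.3034  1.3351] 1.4580511775469225
```

View pics/s3.png

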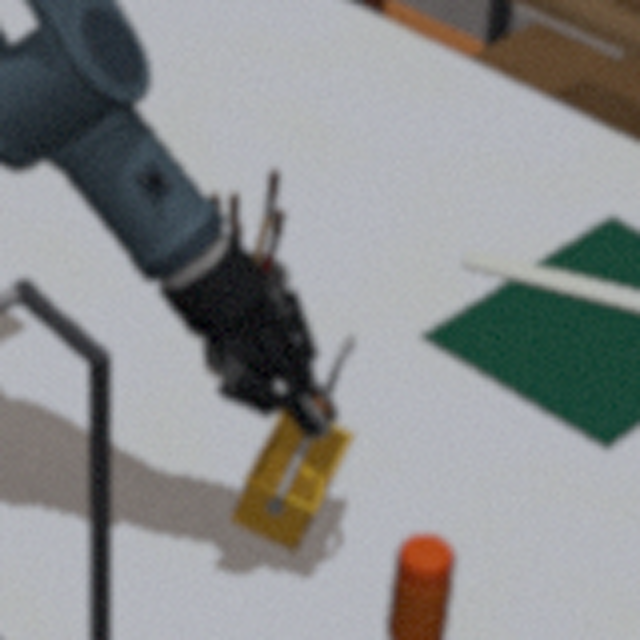

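```bash
python3 -m handwheel '[0.4,0.33,0,0,0,0.5,0.4,0.33,0,0,0,0.5,0.4,0.33,0,0,0,0.3,0.3,0.26,0,0,0,0,0.3,0.26,0,0,0,0,0,0,0,0,0,0]'
python3 -m handwheel '[0.15,0.13,0,0,0,0,0,0,0,0,0,0]'
python3 -m handwheel '[0.15,0.13,0,0,0,0,0,0,0,0,0,0]'
python3 -c "
from h import *;st()"
```

```text
time: 8.73
position: [0.6283, 0.2448, 0.0964]
ee_rot: [-0.567, 0.686, -0.151, -0.431]
force: [-3.8, 2.4, 12.9]
opening: 0.153
time: 8.9
position: [0.6288, 0.2454, 0.0963]
ee_rot: [-0.566, 0.687, -0.15, -0.431]
force: [-6.3, 1.5, 19.2]
opening: 0.15
time: 9.07
position: [0.6296, 0.2459, 0.0962]
ee_rot: [-0.565, 0.687, -0.15, -0.431]
force: [-7.5, 2.0, 24.0]
opening: 0.146
t 9.07 tcp [0.6296 0.2459 0.0962] grasp [0.6185 0.2406 0.1107] yaw 24.96 pitch 49.63 roll 0.61 q [ 0.0832  0.3646  2.0364  1.287   0.2433 -3.1165] F [-7.5377  2.027  24.0451] op 0.146
```

In contact with the counter. I'll ease off and release.

```bash
python3 -m handwheel '[-0.3,-0.26,0,0,0,0,0,0,0,0,0,0,0,0,0,0,0,0]'
python3 -m handwheel '[0,0,0,0,0,0,0,0,0,0,0,0,0,0,0,0,0,0,0,0,0,0,0,0,0,0,0,0,0,0,0,0,0,0,0,0,0,0,0,0,0,0,0,0,0,0,0,0]' 7
python3 - <<'E'
from h import *
st(); T=pose(); save('wrist','w4'); save('scene','s4',(300,100,460,260),4)
E
```

```text
time: 9.32
position: [0.6277, 0.2447, 0.0964]
ee_rot: [-0.564, 0.686, -0.153, -0.432]
force: [-2.2, 1.1, 9.7]
opening: 0.154
time: 9.98
position: [0.6268, 0.2437, 0.0942]
ee_rot: [-0.564, 0.686, -0.154, -0.433]
force: [-0.1, 0.4, -0.5]
opening: 0.819
t 9.98 tcp [0.6268 0.2437 0.0942] grasp [0.6159 0.2385 0.1088] yaw 24.83 pitch 50.2 roll 0.69 q [ 0.0812  0.3632  2.0376  1.2449  0.2447 -3.0744] F [-0.076   0.3932 -0.5113] op 0.819
```

View pics/w4.png

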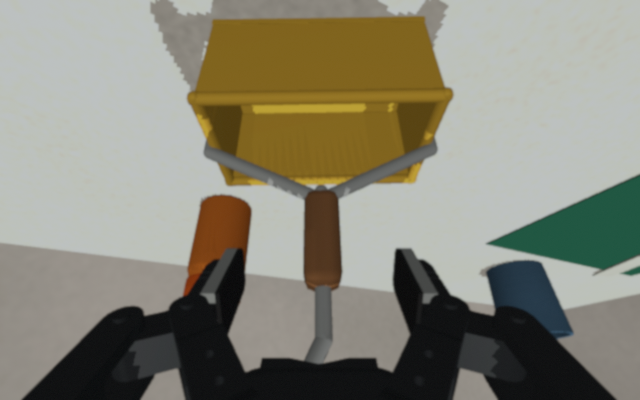

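View pics/s4.png

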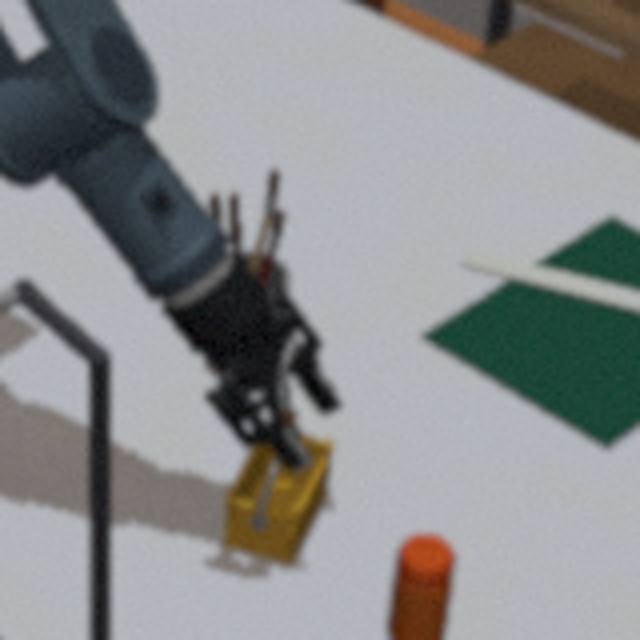

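The caddy now stands with its grip at (321,238), between the open jaws. I'll back off along the tool axis and then check.

```bash
python3 -m handwheel '[-1,0.6,0,0,0,0,-2,1,0,0,0,0,-2.5,0,0,0,0,0,-2.5,0,0,0,0,0,-2.5,0,0,0,0,0,-2.5,0,0,0,0,0,-2.5,0,0,0,0,0,0,0,0,0,0,0]' 8.5
python3 - <<'E'
from h import *
st(); T=pose(); np.save('T5.npy',T); save('wrist','w5'); save('scene','s5',(300,100,460,260),4); save('top','t5',(180,130,300,260),4.5)
E
```

```text
time: 10.75
position: [0.5251, 0.1951, 0.2069]
ee_rot: [-0.564, 0.687, -0.153, -0.431]
force: [0.9, 0.1, 0.8]
opening: 0.992
t 10.75 tcp [0.5251 0.1951 0.2069] grasp [0.5141 0.1898 0.2214] yaw 24.83 pitch 49.93 roll 0.53 q [-0.0432 -0.0252  2.1584  0.7196  0.4751 -2.6039] F [0.9285 0.105  0.8225] op 0.992
```

View pics/w5.png

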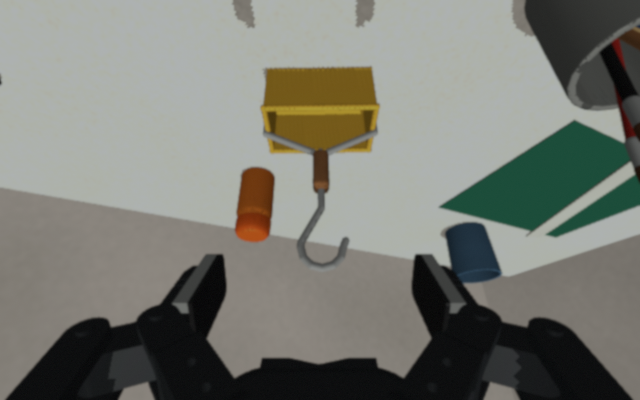

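View pics/s5.png

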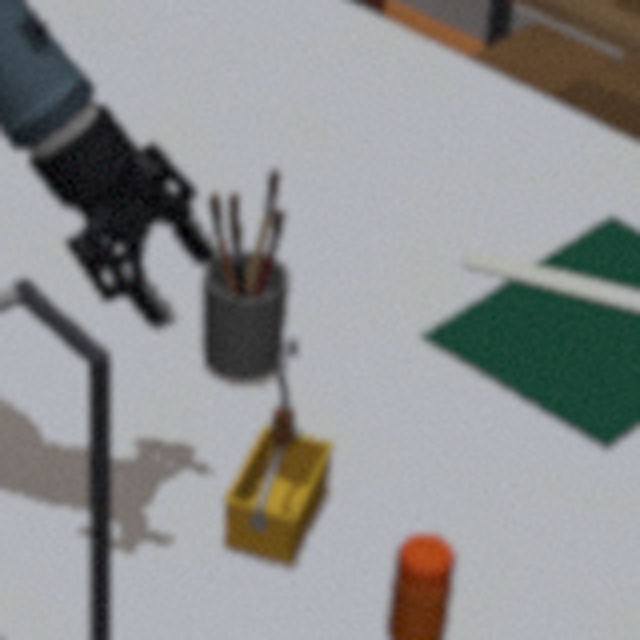

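View pics/t5.png

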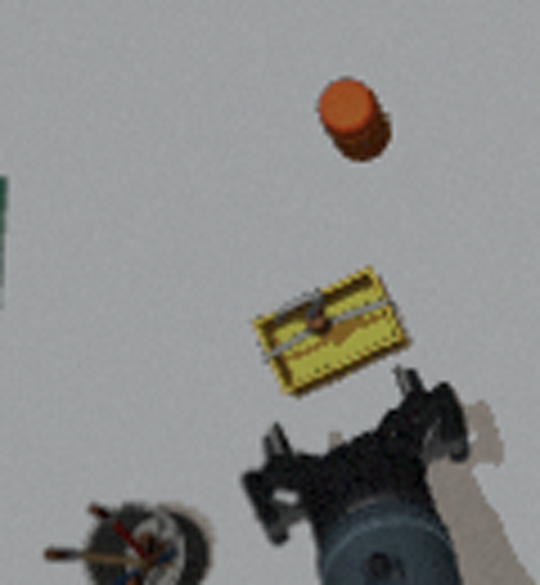

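```bash
python3 - <<'E'
from h import *
T=np.load('T5.npy'); c=lambda x,y:(180+x/4.5,130+y/4.5)
P=onz('top',[c(258,320),c(295,395),c(410,342),c(372,268)],.055)
cen=P.mean(0); v=(P[0]-P[3])+(P[1]-P[2]); print('top rim',cen,np.degrees(np.arctan2(-v[0],v[1])),np.linalg.norm(P-np.roll(P,1,0),axis=1))
W=onz('wrist',[(262,106),(380,104.5),(374,152),(270,152)],.055,T); print(W,W.mean(0)); v=W[1]-W[0]; print('yaw',np.degrees(np.arctan2(-v[0],v[1])))
print('grip',tri(('wrist',(320.5,171),T),('top',c(317,321))))
print('hooktop',onz('wrist',[(319,265)],.186,T))
print('loop scene z.215',onz('scene',[(268.6,242.9)],.213))
# teal shape in scene/top
a=cv2.imread('pics/s5_full.png')[150:260,180:340]; cv2.imwrite('pics/s5t.png',cv2.resize(a,None,fx=5,fy=5,interpolation=cv2.INTER_CUBIC))
a=cv2.imread('pics/t5_full.png')[150:230,320:470]; cv2.imwrite('pics/t5t.png',cv2.resize(a,None,fx=5,fy=5,interpolation=cv2.INTER_CUBIC))
E
```

```text
top rim [0.5898 0.2207 0.055 ] 24.90403181845563 [0.0974 0.0662 0.0977 0.0661]
[[0.5862 0.1717 0.055 ]
 [0.5431 0.2633 0.055 ]
 [0.5997 0.2941 0.055 ]
 [0.6431 0.1968 0.055 ]] [0.593  0.2315 0.055 ]
yaw 25.213206019488346
grip (array([0.5899, 0.2266, 0.1048]), [np.float64(0.0013845402021951043), np.float64(0.0013845402021950223)])
hooktop [[0.5941 0.2277 0.186 ]]
loop scene z.215 [[ 0.6046 -0.1817  0.213 ]]
```

View pics/s5t.png

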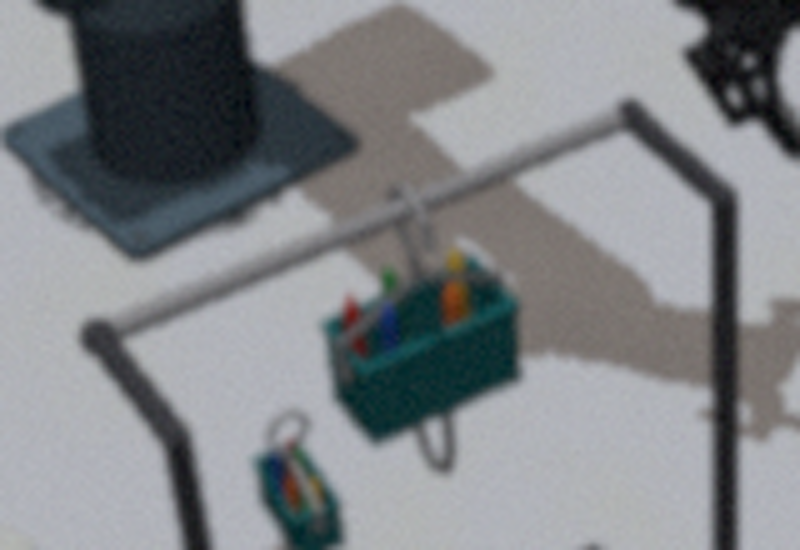

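View pics/t5t.png

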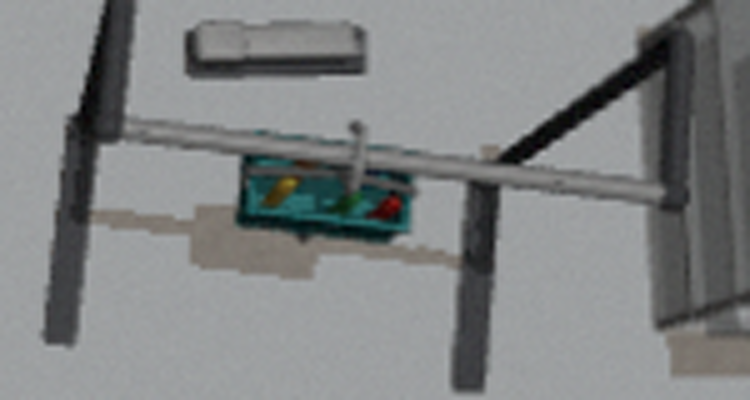

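Standing upright, by the wrist view (grip (320,171)) and the scene view. Next I'll flip the hand half a turn so the last joint has room, and regrasp at a shallower pitch.

```bash
python3 -m handwheel '[0,0,0,7,0,0,0,0,0,7,0,0,0,0,0,7,0,0,0,0,0,7,0,0,0,0,0,7,0,0,0,0,0,7,0,0,0,0,0,7,0,0,0,0,0,7,0,0,0,0,0,7,0,0,0,0,0,7,0,0]' 6
python3 -m handwheel '[0,0,0,7,0,0,0,0,0,7,0,0,0,0,0,7,0,0,0,0,0,7,0,0,0,0,0,7,0,0,0,0,0,7,0,0,0,0,0,7,0,0,0,0,0,7,0,0,0,0,0,7,0,0,0,0,0,7,0,0]' 6
python3 - <<'E'
from ik import *
st(); M=flip(Rm(25,35)); G=np.array([.591,.2265,.1]); t=G+.019*M[:,0]-.09*M[:,0]; go(t,M); print(ik(t,M),ik(G+.019*M[:,0],M))
E
```

```text
time: 11.73
position: [0.526, 0.196, 0.2013]
ee_rot: [0.856, -0.235, 0.377, 0.266]
force: [-0.7, 0.7, 0.1]
opening: 0.701
time: 12.57
position: [0.526, 0.196, 0.2013]
ee_rot: [0.836, 0.298, 0.461, 0.001]
force: [0.0, -0.4, 0.3]
opening: 0.707
t 12.57 tcp [0.526  0.196  0.2013] grasp [0.515  0.1907 0.2159] yaw -122.8 pitch 125.28 roll 22.74 q [-0.0409 -0.0124  2.1581  0.7244  0.4711 -0.1581] F [ 0.0255 -0.4322  0.344 ] op 0.707
shift cm [ 5.5359 -2.2042 -1.7492] | 6.210074339037174 turn deg [38.7353 -5.6924 14.57  ] 41.774544557434616
(array([-0.1166,  0.2049,  2.4264,  2.2224,  0.5717, -1.0769]), np.float64(2.323992769507656e-21)) (array([-0.001 ,  0.4353,  2.2912,  2.4824,  0.6021, -1.2645]), np.float64(7.388120612902155e-31))
```

```bash
python3 -m handwheel '[0,0,0,7,0,0,0,0,0,7,0,0,0,0,0,7,0,0,0,0,0,7,0,0,0,0,0,7,0,0,0,0,0,4.6,0,0,0,0,0,0,0,0]' 6
python3 - <<'E'
from ik import *
st(); M=flip(Rm(25,35)); G=np.array([.591,.2265,.1]); t=G+.019*M[:,0]-.09*M[:,0]; go(t,M)
E
```

```text
time: 13.15
position: [0.5259, 0.196, 0.2014]
ee_rot: [0.686, 0.563, 0.435, -0.154]
force: [-0.4, 0.4, -0.7]
opening: 0.704
t 13.15 tcp [0.5259 0.196  0.2014] grasp [0.515  0.1907 0.216 ] yaw -154.98 pitch 129.67 roll -0.62 q [-0.041  -0.0126  2.158   0.7242  0.4713  0.53  ] F [-0.3608  0.4145 -0.6539] op 0.704
shift cm [ 5.545  -2.8172  0.047 ] | 6.219817566008108 turn deg [-0.4393 -0.4348 15.3339] 15.346381798704105
```

```bash
python3 -m handwheel '[0,0,0,0,0,1.7,0,0,0,0,0,1.7,0,0,0,0,0,1.7,0,0,0,0,0,1.7,0,0,0,0,0,1.7,0,0,0,0,0,1.7,0,0,0,0,0,1.7,0,0,0,0,0,1.7,0,0,0,0,0,1.7,0,0,0,0,0,0]' 6
python3 - <<'E'
from ik import *
st(); M=flip(Rm(25,35)); G=np.array([.591,.2265,.1]); t=G+.019*M[:,0]-.07*M[:,0]; go(t,M)
E
```

```text
time: 13.98
position: [0.5251, 0.1954, 0.2007]
ee_rot: [0.702, 0.614, 0.356, -0.061]
force: [-0.6, 0.6, -0.9]
opening: 0.701
t 13.98 tcp [0.5251 0.1954 0.2007] grasp [0.511  0.1887 0.2116] yaw -154.86 pitch 144.93 roll -0.44 q [-0.1556  0.0033  2.3851  1.784   0.4922 -0.6058] F [-0.5908  0.6409 -0.9111] op 0.701
shift cm [ 6.6516 -4.0628  0.029 ] | 7.794276858199422 turn deg [-0.2784 -0.3618  0.0685] 0.4616380023636834
```

```bash
python3 -m handwheel '[0.8,-1,0,0,0,0,0.8,-1,0,0,0,0,0.8,-1,0,0,0,0,0.8,-1,0,0,0,0,1.2,0,0,0,0,0,1.2,0,0,0,0,0,1,0,0,0,0,0,0,0,0,0,0,0]' 6
python3 - <<'E'
from ik import *
st(); M=flip(Rm(25,35)); G=np.array([.591,.2265,.1]); t=G+.019*M[:,0]; go(t,M)
np.save('T6.npy',pose()); save('wrist','w6')
E
```

```text
time: 14.65
position: [0.5552, 0.21, 0.131]
ee_rot: [0.702, 0.614, 0.356, -0.06]
force: [-0.8, -0.4, -0.6]
opening: 0.703
t 14.65 tcp [0.5552 0.21   0.131 ] grasp [0.5411 0.2033 0.1419] yaw -154.77 pitch 144.96 roll -0.44 q [-0.0892  0.259   2.3911  2.2686  0.5762 -1.1039] F [-0.8311 -0.4351 -0.585 ] op 0.703
shift cm [ 6.9082 -0.276   0.0776] | 6.914125292211892 turn deg [-0.2294 -0.4463  0.0381] 0.5032292639350061
```

View pics/w6.png

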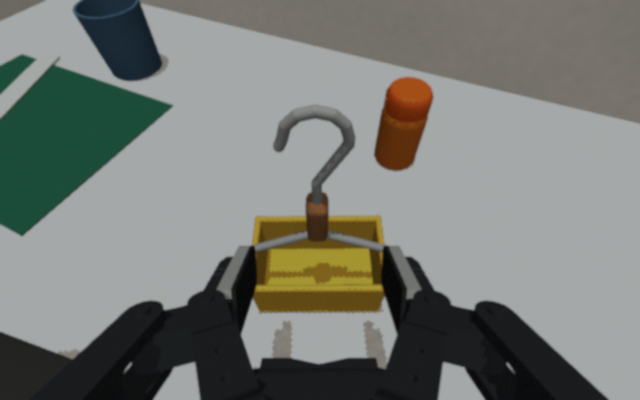

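The hook is fully visible, curl at (315,110). The grip at (317,217) is centred between the jaws. I'll advance and grip.

```bash
python3 -m handwheel '[1.3,0,0,0,0,0,1.4,0,0,0,0,0,1.4,0,0,0,0,0,1.4,0,0,0,0,0,1.4,0,0,0,0,0,0,0,0,0,0,0]' 6
python3 -m handwheel '[0,0,0,0,0,0,0,0,0,0,0,0,0,0,0,0,0,0,0,0,0,0,0,0,0,0,0,0,0,0,0,0,0,0,0,0]' 0 70
python3 - <<'E'
from ik import *
st(); np.save('T7.npy',pose()); save('wrist','w7')
E
```

```text
time: 15.2
position: [0.6064, 0.2343, 0.0925]
ee_rot: [0.702, 0.614, 0.356, -0.06]
force: [-0.4, -0.6, 0.9]
opening: 0.703
time: 15.7
position: [0.6052, 0.2338, 0.0937]
ee_rot: [0.702, 0.615, 0.355, -0.06]
force: [-3.4, 0.8, 2.6]
opening: 0.151
t 15.7 tcp [0.6052 0.2338 0.0937] grasp [0.5911 0.2271 0.1045] yaw -154.86 pitch 145.15 roll -0.42 q [-0.0055  0.4248  2.2892  2.4559  0.5979 -1.2362] F [-3.3892  0.7788  2.6401] op 0.151
```

View pics/w7.png

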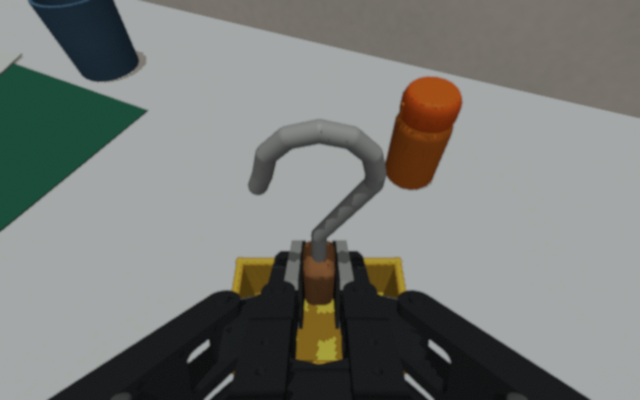

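```bash
python3 - <<'E'
from h import *
T=np.load('T7.npy')
f=np.array([np.cos(np.radians(25)),np.sin(np.radians(25))]); l=np.array([-f[1],f[0]])
for n,px,z in (('curl top centre',(319,132),.186),('tip',(258,187),.165),('bend',(319,238),.136),('outer right',(374,178),.166),('griptop front edge',(319,271),.119)):
    p=onz('wrist',[px],z,T)[0]; d=p[:2]-[.591,.2265]; print(n,p,'along f',d@f,'left',d@l)
d=T[:2,3]-[.591,.2265]; print(d@f,d@l)
E
```

```text
curl top centre [0.5967 0.2292 0.186 ] along f 0.0063166041178881315 left 1.5598948492419672e-06
tip [0.588  0.2456 0.165 ] along f 0.0053623345040737175 left 0.018532034976398385
bend [0.5946 0.2286 0.136 ] along f 0.0041224560350104095 left 0.0003577669320410302
outer right [0.6051 0.2149 0.166 ] along f 0.007882451070969694 left -0.016504059584888525
griptop front edge [0.5896 0.2264 0.119 ] along f -0.001369582799205261 left 0.00047365917769013054
0.015934988760474875 0.000578108253050578
```

```bash
python3 - <<'E'
from ik import *
T=np.load('T7.npy')
C=np.eye(4); y=np.radians(25.0); C[:3,:3]=[[np.cos(y),-np.sin(y),0],[np.sin(y),np.cos(y),0],[0,0,1]]; C[:3,3]=[.5955,.2286,0]
np.save('TC.npy',np.linalg.inv(T)@C)
open('h.py','a').write('''
TC=np.load('TC.npy')
def cad(x,y,z,yaw,tilt=0):
    a=np.radians(yaw); C=np.eye(4); C[:3,:3]=R.from_euler('z',a).as_matrix(); C[:3,3]=[x,y,z]; return C@np.linalg.inv(TC)
def gocad(x,y,z,yaw):
    T=cad(x,y,z,yaw); go(T[:3,3],T[:3,:3]); return T
def stc():
    C=pose()@TC; s=observe(); print('t',round(s['time'],2),'caddy O',C[:3,3],'yaw',round(np.degrees(np.arctan2(C[1,0],C[0,0])),2),'tilt',C[2,:2],'seat',C[:3,3]+.183*C[:3,2],'q',s['q'],'F',s['force'],'op',round(s['opening'],3))
''')
print(tri(('scene',(238,232.5)),('top',(371,243))),tri(('scene',(243,243)),('top',(371,247))))
from h import cad
q=observe()['q']
for w in ((.5955,.2286,.06,25),(.54,.1,.06,10),(.53,-.08,.06,-7),(.53,-.25,.06,-7),(.6,-.25,.06,-7),(.6,-.19,.06,-7),(.6,-.19,.035,-7)):
    t=cad(*w); q,c=ik(t[:3,3],t[:3,:3],q); print(w,q.round(2),'%.0e'%c)
E
```

```text
(array([ 0.4458, -0.1764,  0.1379]), [np.float64(0.004212736297821661), np.float64(0.004212736297821529)]) (array([ 0.4404, -0.1743,  0.089 ]), [np.float64(0.007022598248595518), np.float64(0.00702259824859555)])Traceback (most recent call last):
  File "<stdin>", line 15, in <module>
ImportError: cannot import name 'cad' from 'h' (h.py)
```

```bash
python3 - <<'E'
from ik import *
q=observe()['q']; stc()
for w in ((.5955,.2286,.08,25),(.54,.1,.08,10),(.53,-.08,.08,-7),(.53,-.25,.08,-7),(.6,-.25,.06,-7),(.6,-.19,.06,-7),(.6,-.19,.035,-7)):
    t=cad(*w); q,c=ik(t[:3,3],t[:3,:3],q); print(w,q.round(2),'%.0e'%c)
gocad(.5955,.2286,.085,25);gocad(.53,.02,.085,-7)
E
```

```text
t 15.75 caddy O [ 0.5955  0.2286 -0.0001] yaw 25.0 tilt [-0.0001  0.0001] seat [0.5955 0.2286 0.1829] q [-0.0054  0.425   2.2891  2.456   0.598  -1.2363] F [-2.4677 -0.845   2.9338] op 0.146
(0.5955, 0.2286, 0.08, 25) [-0.01  0.22  2.23  2.1   0.42 -0.83] 7e-23
(0.54, 0.1, 0.08, 10) [-0.24  0.08  2.43  2.24  0.44 -0.96] 3e-27
(0.53, -0.08, 0.08, -7) [-0.63  0.05  2.46  2.1   0.49 -0.89] 2e-18
(0.53, -0.25, 0.08, -7) [-1.05  0.18  2.29  1.61  0.72 -0.7 ] 3e-22
(0.6, -0.25, 0.06, -7) [-0.88  0.31  2.18  1.78  0.62 -0.75] 6e-30
(0.6, -0.19, 0.06, -7) [-0.77  0.27  2.25  1.94  0.57 -0.84] 1e-29
(0.6, -0.19, 0.035, -7) [-0.77  0.33  2.27  2.06  0.6  -0.97] 2e-26
shift cm [-4.8642  6.9799 -0.0606] | 8.507834759056362 turn deg [-0.0035 -0.0026  0.0034] 0.0055150683108339425
shift cm [-17.1858  -1.4507  16.63  ] | 23.95851824907786 turn deg [ 18.2826 -26.2621   0.2384] 32.00012637941407
```

Reachable all the way. Lift first.

```bash
python3 -m handwheel '[-0.6,0.9,0,0,0,0,-0.8,1.2,0,0,0,0,-0.9,1.2,0,0,0,0,-0.9,1.3,0,0,0,0,-0.9,1.3,0,0,0,0,-0.7,1.1,0,0,0,0]' 0 80
python3 - <<'E'
from ik import *
stc(); T=gocad(.53,.06,.085,-7); T=gocad(.53,.06,.085,25)
E
```

```text
time: 16.25
position: [0.606, 0.2331, 0.1787]
ee_rot: [0.702, 0.615, 0.355, -0.06]
force: [-0.3, 0.8, -0.6]
opening: 0.146
t 16.25 caddy O [0.5963 0.2279 0.085 ] yaw 24.95 tilt [-0.0011 -0.0002] seat [0.5964 0.228  0.268 ] q [-0.0063  0.211   2.2232  2.06    0.4152 -0.7874] F [-0.2693  0.8037 -0.6095] op 0.146
shift cm [-10.9332  -7.5198  12.9885] | 18.56839354097902 turn deg [ 18.2817 -26.2061   0.2918] 31.95416544101972
shift cm [-10.8184  -7.4448  12.3987] | 18.06078274034512 turn deg [-0.0177  0.0441  0.0626] 0.07860914159320506
```

```bash
python3 -m handwheel '[-0.8,-0.5,0.9,0,0,0,-1.2,-0.83,1.4,0,0,0,-1.3,-0.9,1.5,0,0,0,-1.3,-0.9,1.5,0,0,0,-1.3,-0.9,1.5,0,0,0,-1.3,-0.9,1.5,0,0,0,-1.3,-0.9,1.5,0,0,0,-1.3,-0.9,1.4,0,0,0,-1,-0.7,1.2,0,0,0,0,0,0,0,0,0]'
python3 -m handwheel '[0,0,0,1.8,-2.6,0,0,0,0,1.8,-2.6,0,0,0,0,1.8,-2.6,0,0,0,0,1.8,-2.6,0,0,0,0,1.8,-2.6,0,0,0,0,1.8,-2.6,0,0,0,0,1.8,-2.6,0,0,0,0,1.8,-2.6,0,0,0,0,1.8,-2.6,0,0,0,0,1.8,-2.6,0]'
python3 - <<'E'
from ik import *
stc(); T=gocad(.53,-.06,.085,-7); np.save('T8.npy',pose()); save('wrist','w8')
E
```

```text
time: 17.08
position: [0.5402, 0.0624, 0.1777]
ee_rot: [0.702, 0.615, 0.354, -0.062]
force: [0.1, -0.9, -1.6]
opening: 0.147
time: 17.92
position: [0.5418, 0.0656, 0.1796]
ee_rot: [0.668, 0.681, 0.194, -0.227]
force: [0.2, -0.5, -1.4]
opening: 0.145
t 17.92 caddy O [0.531  0.0652 0.0859] yaw -3.02 tilt [ 0.0027 -0.0038] seat [0.5306 0.0659 0.2689] q [-0.1277  0.0498  2.4356  2.9278  0.3142 -1.4085] F [ 0.2126 -0.4836 -1.3917] op 0.145
shift cm [ 0.4833  0.2718 12.622 ] | 12.634169559461398 turn deg [ 2.4487 -3.1443 -0.1299] 3.987461465223455
```

View pics/w8.png

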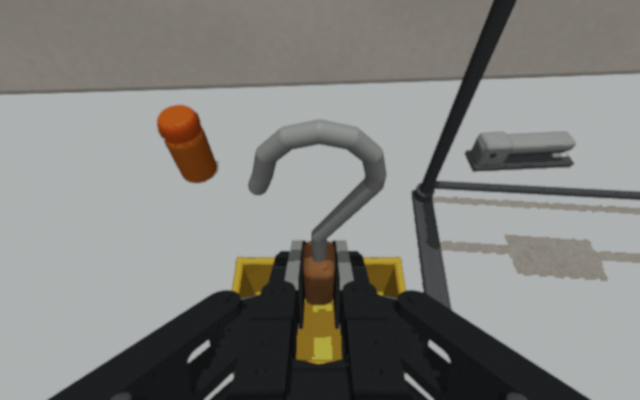

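```bash
python3 -m handwheel '[0,0,1.2,0.5,-0.6,0,0,0,2,0.5,-0.6,0,0.1,0,2.4,0.5,-0.6,0,0.1,0.1,2.4,0.5,-0.7,0,0.1,0.1,2.4,0.4,-0.7,0,0.1,0.1,2.4,0,0,0,0.1,0,2.4,0,0,0,0,0,1.8,0,0,0,0,0,1,0,0,0,0,0,0,0,0,0]'
python3 - <<'E'
from ik import *
stc(); T=gocad(.53,-.25,.085,-7); np.save('T9.npy',pose()); save('wrist','w9')
E
```

```text
time: 18.8
position: [0.5308, -0.1175, 0.1788]
ee_rot: [0.659, 0.688, 0.17, -0.251]
force: [-0.4, -0.2, -0.8]
opening: 0.142
t 18.8 caddy O [ 0.5202 -0.117   0.0851] yaw -7.11 tilt [ 0.0032 -0.0021] seat [ 0.5196 -0.1165  0.2681] q [-0.7804  0.0379  2.4534  1.8983  0.5635 -0.7933] F [-0.448  -0.1939 -0.7823] op 0.142
shift cm [ 2.1275  1.5343 13.1007] | 13.360681460019174 turn deg [ 0.0333  0.1617 -0.1858] 0.2485280203585872
```

View pics/w9.png

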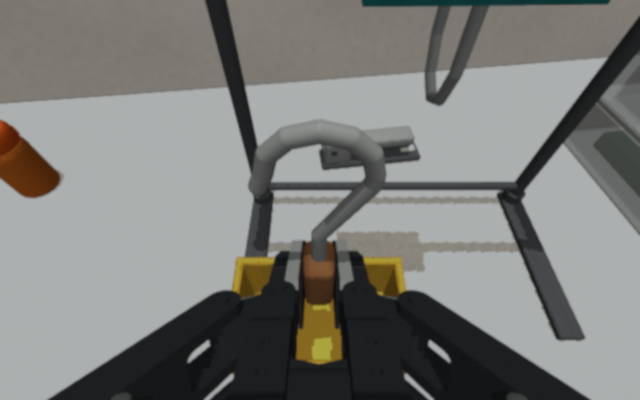

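The loop's lowest point shows at (437,101) below the teal underside. The held hook's curl is at (319,132).

```bash
python3 - <<'E'
from h import *
T=np.load('T9.npy')
print(onz('wrist',[(437,101)],.215,T)); print(tri(('wrist',(437,101),T),('scene',(268.3,243.6))))
# teal underside edge endpoints z=.271
print(onz('wrist',[(366,3),(608,2)],.271,T))
# hook check: curl top centre
C=T@TC; print(onz('wrist',[(319,132)],C[2,3]+.186,T), C[:3,3]+.186*C[:3,2])
E
```

```text
[[ 0.5988 -0.1909  0.215 ]]
(array([ 0.6039, -0.1883,  0.2131]), [np.float64(0.00486786341167251), np.float64(0.004867863411672328)])
[[ 0.5909 -0.1434  0.271 ]
 [ 0.5781 -0.2339  0.271 ]]
[[ 0.5207 -0.1165  0.2711]] [ 0.5196 -0.1165  0.2711]
```

```bash
python3 -m handwheel '[0,0,1.2,0,0,0,0,0,2,0,0,0,0,0,2.2,0,0,0,0,0,2.2,0,0,0,0,0,2.2,0,0,0,0,0,2,0,0,0,0,0,1.2,0,0,0,0,0,0.4,0,0,0,0,0,0,0,0,0]'
python3 - <<'E'
from ik import *
stc(); T=gocad(.5924,-.2495,.067,-7.3)
E
```

```text
time: 19.6
position: [0.5152, -0.2483, 0.1782]
ee_rot: [0.659, 0.688, 0.17, -0.249]
force: [-0.2, 0.1, -1.1]
opening: 0.149
t 19.6 caddy O [ 0.5046 -0.2477  0.0845] yaw -6.98 tilt [ 0.0043 -0.0016] seat [ 0.5039 -0.2474  0.2675] q [-1.1244  0.1395  2.3335  1.5595  0.7707 -0.7112] F [-0.2429  0.0898 -1.129 ] op 0.149
shift cm [ 8.223   3.5329 -0.8399] | 8.989163424110751 turn deg [ 0.2583 -0.2107 -0.246 ] 0.41428481860657357
```

```bash
python3 -m handwheel '[0.5,-0.7,0,0,0,0,0.5,-0.7,-0.2,0,0,0,1,0.7,-0.2,0,0,0,1.2,0.8,-0.2,0,0,0,1.2,0.9,-0.2,0,0,0,1.2,0.9,0,0,0,0,1.2,0.9,0,0,0,0,0.9,0.5,0,0,0,0,0.5,0.2,0,0,0,-0.2,0,0,0,0,0,0]'
python3 - <<'E'
from ik import *
stc(); T=gocad(.5924,-.2495,.067,-7.3); np.save('T10.npy',pose()); save('wrist','w10'); save('scene','s10',(180,150,340,260),5)
E
```

```text
time: 20.43
position: [0.6035, -0.2494, 0.1605]
ee_rot: [0.659, 0.688, 0.172, -0.25]
force: [-0.6, -0.1, -0.6]
opening: 0.145
t 20.43 caddy O [ 0.5926 -0.2489  0.0668] yaw -6.87 tilt [ 0.0007 -0.0017] seat [ 0.5925 -0.2485  0.2498] q [-0.8972  0.2837  2.1918  1.7494  0.6297 -0.7301] F [-0.6202 -0.0648 -0.6295] op 0.145
shift cm [-0.0161  0.0164  0.0899] | 0.09281503076275366 turn deg [ 0.3284 -0.298  -0.0367] 0.44492554976311954
```

View pics/w10.png

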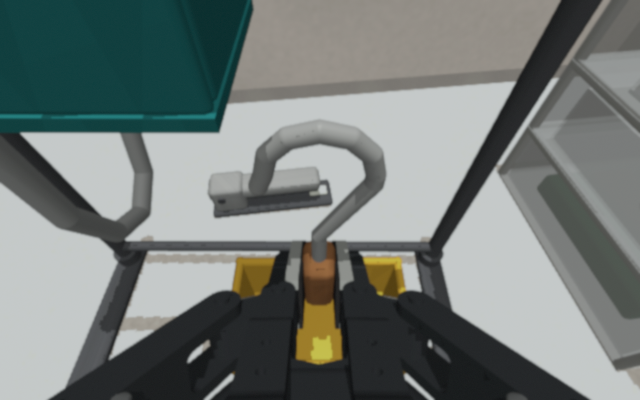

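View pics/s10.png

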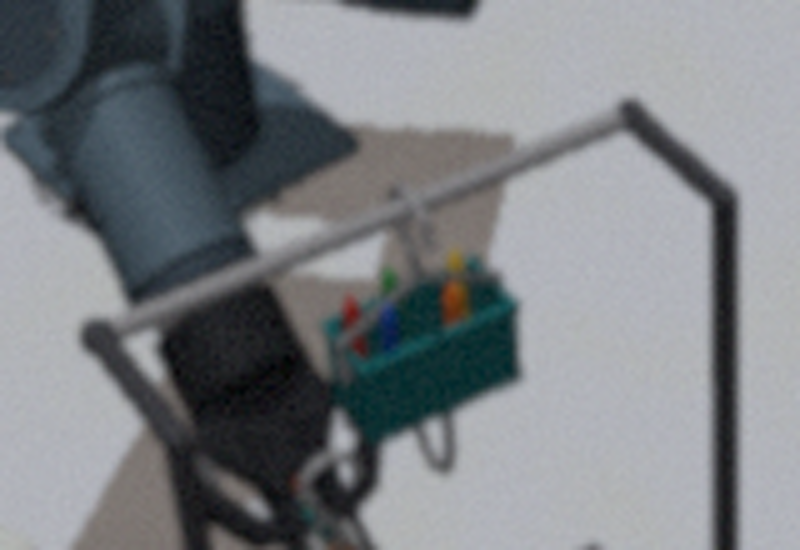

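```bash
python3 - <<'E'
from h import *
T9=np.load('T9.npy');T=np.load('T10.npy')
print(tri(('wrist',(437,101),T9),('wrist',(121,232),T)),onz('wrist',[(121,232)],.215,T))
# teal underside corners
print('near right corner',onz('wrist',[(219,131)],.271,T))
print(tri(('wrist',(608,3),T9),('wrist',(219,131),T)))
im=cv2.imread('pics/w10.png')[100:270,0:300]; cv2.imwrite('pics/w10c.png',cv2.resize(im,None,fx=2.6,fy=2.6,interpolation=cv2.INTER_CUBIC))
E
```

```text
(array([ 0.5907, -0.1862,  0.2214]), [np.float64(5.919097147520546e-05), np.float64(5.919097147528958e-05)]) [[ 0.595  -0.1822  0.215 ]]
near right corner [[ 0.576  -0.2294  0.271 ]]
(array([ 0.5741, -0.2299,  0.2726]), [np.float64(4.342399380127774e-05), np.float64(4.34239938012214e-05)])
```

View pics/w10c.png

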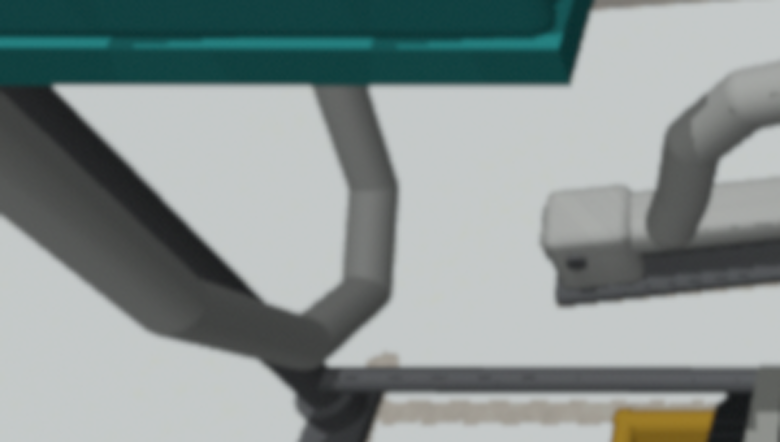

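```bash
python3 - <<'E'
from ik import *
gocad(.5932,-.2165,.067,-7.2)
E
```

```text
shift cm [-0.1906 -0.1029 -3.2477] | 3.2548868308305052 turn deg [ 0.2143 -0.169  -0.0133] 0.27326720482524847
```

```bash
python3 -m handwheel '[-0.1,-0.1,-0.4,0.2,-0.2,0,-0.1,0,-0.6,0,0,0,0,0,-0.6,0,0,0,0,0,-0.6,0,0,0,0,0,-0.6,0,0,0,0,0,-0.4,0,0,0,0,0,0,0,0,0]'
python3 - <<'E'
from ik import *
stc(); np.save('T11.npy',pose()); save('wrist','w11')
T=pose()
print('loop', tri(('wrist',(437,101),np.load('T9.npy'))) if 0 else '')
E
```

```text
time: 21.12
position: [0.6045, -0.2175, 0.1613]
ee_rot: [0.658, 0.689, 0.17, -0.252]
force: [-0.8, 0.3, -1.0]
opening: 0.146
t 21.12 caddy O [ 0.5937 -0.2168  0.0676] yaw -7.21 tilt [ 0.0011 -0.0008] seat [ 0.5935 -0.2166  0.2506] q [-0.8339  0.259   2.23    1.836   0.592  -0.7683] F [-0.7921  0.2749 -0.95  ] op 0.146
loop
```

View pics/w11.png

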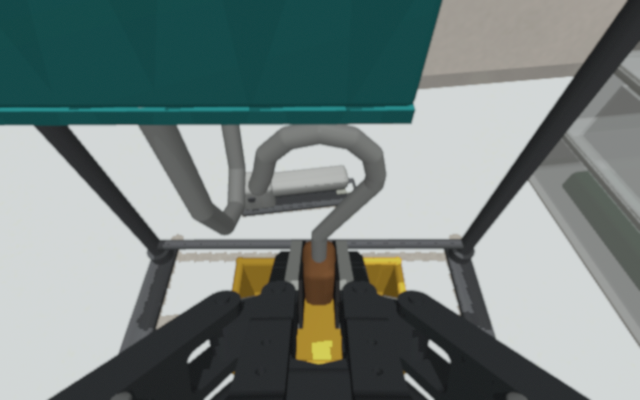

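```bash
python3 - <<'E'
from h import *
T9=np.load('T9.npy');T=np.load('T11.npy');T10=np.load('T10.npy')
print(onz('wrist',[(226,228)],.215,T),tri(('wrist',(437,101),T9),('wrist',(122,232),T10),('wrist',(226,228),T)))
print('corner',onz('wrist',[(412,122)],.271,T))
# predicted tip/loop px with loop at candidates
C=T@TC; print('tip',proj('wrist',(C@[0,.018,.165,1])[:3],T))
a=np.radians(-7.2); Rz=R.from_euler('z',a).as_matrix()
for L in ((.597,-.187),(.592,-.185),(.601,-.188)):
  pts=[[-.019,0,.241],[.019,0,.241],[-.012,0,.222],[.012,0,.222],[0,0,.215]]
  print(L,proj('wrist',[Rz@np.array(p)+[L[0],L[1],0] for p in pts],T).round(0).tolist())
E
```

```text
[[ 0.594  -0.1845  0.215 ]] (array([ 0.5905, -0.1863,  0.2212]), [np.float64(0.0003222831393435098), np.float64(0.00030210173226084114), np.float64(0.0005130355315377251)])
corner [[ 0.5759 -0.2308  0.271 ]]
tip [[260.436  187.3881]]
(0.597, -0.187) [[198.0, 228.0], [225.0, 124.0], [222.0, 241.0], [235.0, 180.0], [234.0, 220.0]]
(0.592, -0.185) [[187.0, 247.0], [218.0, 136.0], [215.0, 256.0], [228.0, 192.0], [227.0, 233.0]]
(0.601, -0.188) [[204.0, 214.0], [229.0, 116.0], [226.0, 229.0], [238.0, 171.0], [237.0, 210.0]]
```

```bash
python3 - <<'E'
import cv2
im=cv2.imread('pics/w11.png')[100:260,110:310]; cv2.imwrite('pics/w11c.png',cv2.resize(im,None,fx=4,fy=4,interpolation=cv2.INTER_CUBIC))
E
```

```text
(no output)
```

View pics/w11c.png

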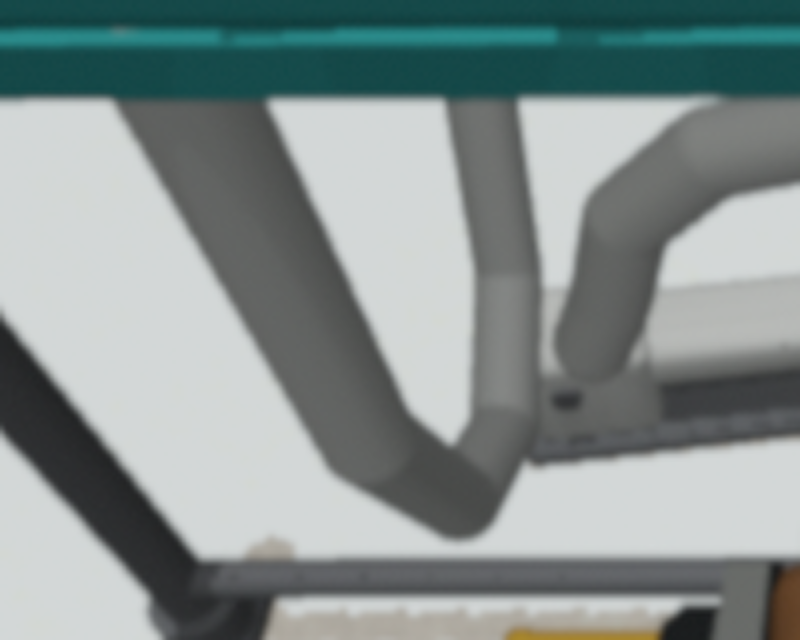

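```bash
python3 - <<'E'
from h import *
T=np.load('T11.npy');T10=np.load('T10.npy')
for n,a,b in (('far k1',(144.2,171.2),(236.75,167.5)),('far k2',(141.5,209.6),(235.8,202)),('apex',(119.2,231.5),(227.5,226)),('near k2',(69.2,217.3),(202.5,212.5)),('tip',(258,187),(258,187))):
    p,r=tri(('wrist',a,T10),('wrist',b,T)); print(n,p)
E
```

```text
far k1 [ 0.614  -0.1892  0.2228]
far k2 [ 0.6026 -0.188   0.2168]
apex [ 0.5892 -0.1872  0.2238]
near k2 [ 0.583  -0.1852  0.2411]
tip [ 6.2914  0.8238 -6.7706]
```

Triangulating the loop's kinks gives its lowest point at (0.602, -0.188, 0.217), yaw -7.4°. The point I first took for the bottom was the near kink. I'll correct x by +4.6 mm and go through.

```bash
python3 - <<'E'
from ik import *
gocad(.5983,-.2168,.067,-7.4); gocad(.602,-.188,.067,-7.4)
E
```

```text
shift cm [ 0.4092  0.2045 -0.1042] | 0.46912865689823147 turn deg [ 0.1476 -0.1029 -0.0675] 0.19214944372201687
shift cm [ 0.429   0.1963 -3.0078] | 3.0445888885198658 turn deg [ 0.1476 -0.1029 -0.0675] 0.19214944372201687
```

```bash
python3 -m handwheel '[0.2,0.1,0,0.1,-0.1,0,0.2,0.1,0,0,0,0,0,0,-0.3,0,0,0,0,0,-0.4,0,0,0,0,0,-0.4,0,0,0,0,0,-0.4,0,0,0,0,0,0,0,0,0]'
python3 - <<'E'
from ik import *
stc(); np.save('T12.npy',pose()); save('wrist','w12')
gocad(.602,-.188,.067,-7.4)
E
```

```text
time: 21.75
position: [0.6107, -0.2033, 0.1606]
ee_rot: [0.658, 0.689, 0.169, -0.253]
force: [-0.5, 0.1, -1.2]
opening: 0.149
t 21.75 caddy O [ 0.5999 -0.2025  0.0669] yaw -7.36 tilt [ 0.0009 -0.0002] seat [ 0.5997 -0.2025  0.2499] q [-0.7913  0.2583  2.2342  1.8884  0.5668 -0.7877] F [-0.5479  0.1454 -1.239 ] op 0.149
shift cm [ 0.0258  0.0054 -1.5093] | 1.509545459400531 turn deg [ 0.0366 -0.0038 -0.0581] 0.06877639092684391
```

View pics/w12.png

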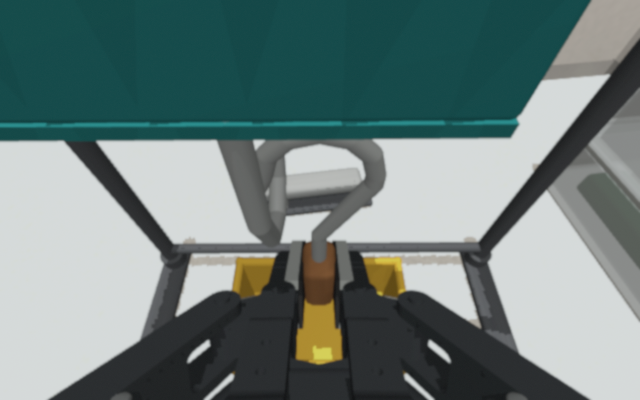

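The tip has entered between the near wire (245,190) and the far wire (278,190), with no contact force. I'll continue.

```bash
python3 -m handwheel '[0,0,-0.3,0,0,0,0,0,-0.4,0,0,0,0,0,-0.4,0,0,0,0,0,-0.4,0,0,0,0,0,0,0,0,0]'
python3 - <<'E'
from ik import *
stc(); np.save('T13.npy',pose()); save('wrist','w13',(180,100,460,280),2.8); save('scene','s13',(180,150,340,260),5)
gocad(.602,-.188,.045,-7.4)
E
```

```text
time: 22.22
position: [0.6127, -0.1886, 0.1607]
ee_rot: [0.658, 0.689, 0.169, -0.253]
force: [1.3, -1.2, -1.5]
opening: 0.149
t 22.22 caddy O [ 0.6018 -0.1878  0.067 ] yaw -7.37 tilt [ 0.001  -0.0004] seat [ 0.6016 -0.1877  0.25  ] q [-0.7566  0.2512  2.2451  1.9337  0.5483 -0.8083] F [ 1.2633 -1.1867 -1.5435] op 0.149
shift cm [ 1.2744 -1.817  -0.0325] | 2.219622313861396 turn deg [ 0.0402  0.0145 -0.068 ] 0.08030452962229075
```

View pics/w13.png

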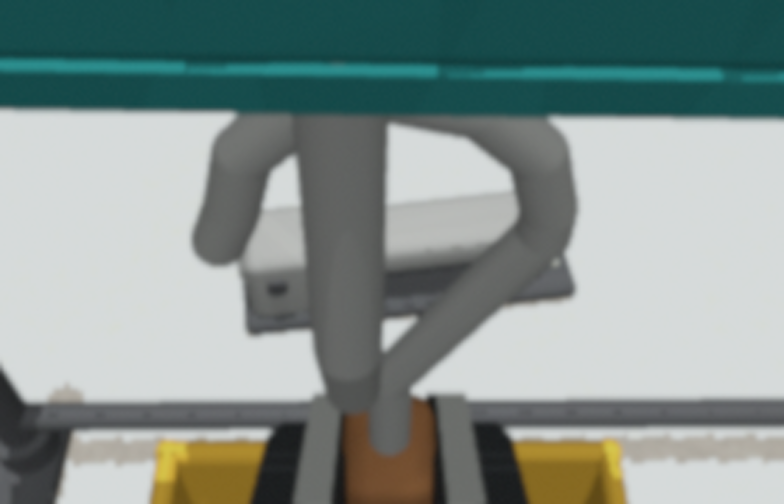

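View pics/s13.png

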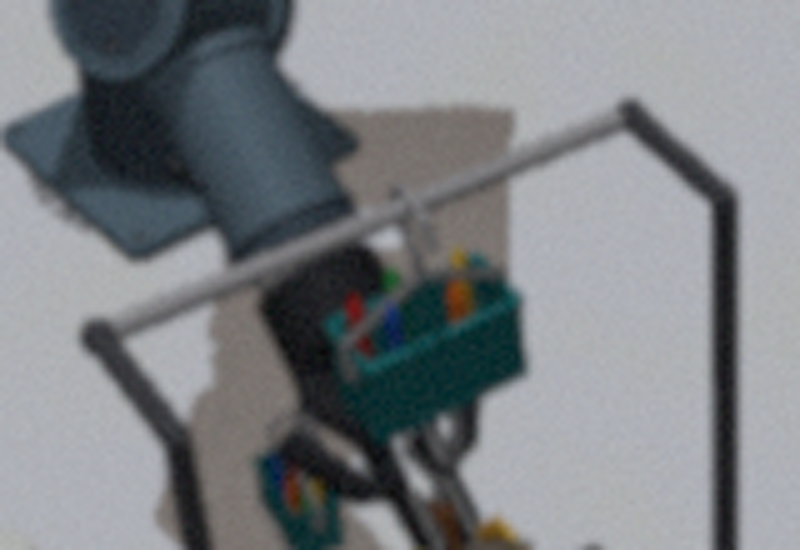

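The loop wire is inside the hook, between the tip (crop 215,245) and the shaft (crop 390,400). Now lowering.

```bash
python3 -m handwheel '[0.2,-0.3,0,0,0,0,0.3,-0.4,0,0,0,0,0.3,-0.4,0,0,0,0,0.3,-0.4,0,0,0,0,0.2,-0.3,0,0,0,0,0,0,0,0,0,0]'
python3 - <<'E'
from ik import *
stc(); save('wrist','w14',(180,100,460,280),2.8)
gocad(.602,-.188,.036,-7.4)
E
```

```text
time: 22.82
position: [0.6128, -0.1896, 0.1375]
ee_rot: [0.657, 0.689, 0.169, -0.253]
force: [0.4, -0.2, -0.5]
opening: 0.149
t 22.82 caddy O [ 0.6018 -0.1888  0.0438] yaw -7.45 tilt [-0.0004  0.0001] seat [ 0.6019 -0.1888  0.2268] q [-0.7573  0.3084  2.2625  2.0405  0.5773 -0.9342] F [ 0.4251 -0.1772 -0.495 ] op 0.149
shift cm [ 0.4631 -0.6891 -0.0745] | 0.8336059529567471 turn deg [-0.0245  0.0315 -0.0141] 0.04230487800595628
```

View pics/w14.png

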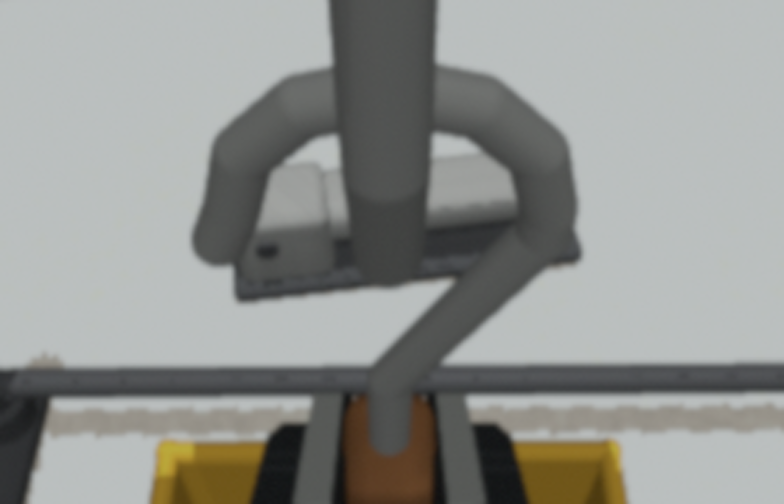

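The loop hangs centred in the curl (crop 385,280). I'll lower the last millimetres.

```bash
python3 -m handwheel '[0.1,-0.2,0,0,0,0,0.1,-0.2,0,0,0,0,0.1,-0.1,0,0,0,0,0,0,0,0,0,0,0,0,0,0,0,0]'
python3 -c "
from h import *;stc()"
python3 -m handwheel '[0.1,-0.1,0,0,0,0,0,0,0,0,0,0,0,0,0,0,0,0]'
python3 -m handwheel '[0.1,-0.1,0,0,0,0,0,0,0,0,0,0,0,0,0,0,0,0]'
python3 -c "
from h import *;stc()"
```

```text
time: 23.28
position: [0.6128, -0.1895, 0.1328]
ee_rot: [0.658, 0.689, 0.169, -0.253]
force: [-0.8, 0.4, -1.3]
opening: 0.15
t 23.28 caddy O [ 0.602  -0.1887  0.0391] yaw -7.42 tilt [ 0.0012 -0.0006] seat [ 0.6018 -0.1886  0.2221] q [-0.7575  0.3209  2.2671  2.065   0.5866 -0.9641] F [-0.8122  0.3978 -1.2916] op 0.15
time: 23.53
position: [0.6131, -0.1895, 0.1315]
ee_rot: [0.658, 0.689, 0.169, -0.253]
force: [0.3, 0.5, -1.2]
opening: 0.149
time: 23.78
position: [0.6133, -0.1895, 0.13]
ee_rot: [0.658, 0.689, 0.169, -0.253]
force: [0.5, 0.6, -1.8]
opening: 0.15
t 23.78 caddy O [ 0.6024 -0.1887  0.0363] yaw -7.42 tilt [ 0.0011 -0.0006] seat [ 0.6022 -0.1886  0.2193] q [-0.7566  0.3287  2.2681  2.0776  0.5903 -0.9783] F [ 0.5206  0.554  -1.7832] op 0.15
```

```bash
python3 -m handwheel '[0.1,-0.1,0,0,0,0,0,0,0,0,0,0,0,0,0,0,0,0]'
python3 -m handwheel '[0.1,-0.1,0,0,0,0,0,0,0,0,0,0,0,0,0,0,0,0]'
python3 -m handwheel '[0.1,-0.1,0,0,0,0,0,0,0,0,0,0,0,0,0,0,0,0]'
python3 - <<'E'
from h import *
stc(); save('wrist','w15',(180,60,460,280),2.6)
E
```

```text
time: 24.03
position: [0.614, -0.1898, 0.1293]
ee_rot: [0.658, 0.689, 0.168, -0.252]
force: [-0.4, 0.2, 1.5]
opening: 0.145
time: 24.28
position: [0.615, -0.1901, 0.129]
ee_rot: [0.659, 0.689, 0.167, -0.252]
force: [-0.1, -0.6, 5.2]
opening: 0.146
time: 24.53
position: [0.6159, -0.1905, 0.1288]
ee_rot: [0.659, 0.689, 0.166, -0.251]
force: [-0.8, 0.1, 8.4]
opening: 0.147
t 24.53 caddy O [ 0.6057 -0.1899  0.035 ] yaw -7.39 tilt [ 0.0077 -0.0018] seat [ 0.6043 -0.1894  0.218 ] q [-0.7552  0.3385  2.2668  2.0971  0.5992 -0.9991] F [-0.8382  0.0502  8.3636] op 0.147
```

View pics/w15.png

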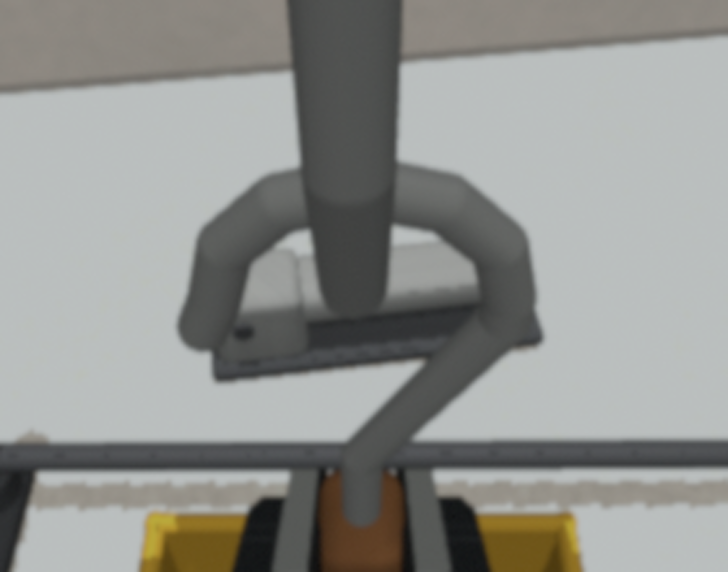

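Force turned upward at seat z = 0.218, which is the expected loop height, so the hook is seated. I'll ease the load off and release gently.

```bash
python3 -m handwheel '[-0.2,0.2,0,0,0,0,0,0,0,0,0,0,0,0,0,0,0,0]' 0 20
python3 -c "
from h import *;stc()"
python3 -m handwheel '[0,0,0,0,0,0,0,0,0,0,0,0,0,0,0,0,0,0,0,0,0,0,0,0,0,0,0,0,0,0]' 5
python3 - <<'E'
from h import *
stc(); save('wrist','w16')
E
```

```text
time: 24.83
position: [0.6137, -0.1896, 0.129]
ee_rot: [0.658, 0.689, 0.168, -0.253]
force: [-0.0, -1.1, 2.8]
opening: 0.149
t 24.83 caddy O [ 0.6029 -0.1889  0.0353] yaw -7.41 tilt [ 0.002 -0.001] seat [ 0.6026 -0.1887  0.2183] q [-0.7562  0.332   2.2684  2.0838  0.5925 -0.9853] F [-0.044  -1.1169  2.8318] op 0.149
time: 25.25
position: [0.6134, -0.1894, 0.1283]
ee_rot: [0.658, 0.689, 0.169, -0.253]
force: [0.8, 0.3, 0.2]
opening: 0.585
t 25.25 caddy O [ 0.6025 -0.1887  0.0347] yaw -7.41 tilt [ 0.0006 -0.0005] seat [ 0.6024 -0.1885  0.2177] q [-0.7561  0.3327  2.2688  2.0836  0.592  -0.9852] F [0.8443 0.3112 0.2417] op 0.585
```

View pics/w16.png

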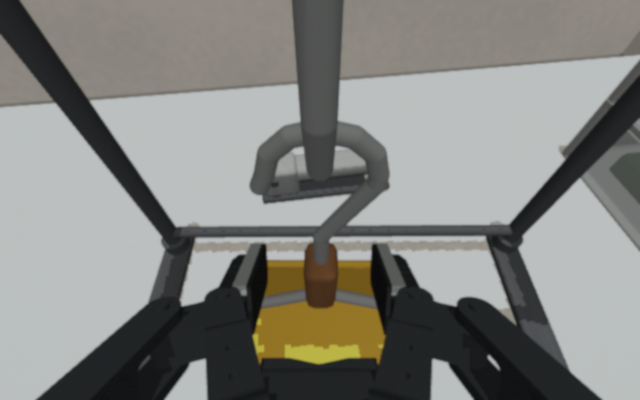

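```bash
python3 -m handwheel '[-0.6,0,0,0,0,0,-1,0,0,0,0,0,-1.4,0,0,0,0,0,-1.6,0,0,0,0,0,-1.8,0,0,0,0,0,-1.8,0,0,0,0,0,-2,0,0,0,0,0,-2,0,0,0,0,0,-2,0,0,0,0,0,-2,0,0,0,0,0]' 6
python3 -m handwheel '[-1,0,0,0,0,0,0,0,0,0,0,0,0,0,0,0,0,0,0,0,0,0,0,0,0,0,0,0,0,0,0,0,0,0,0,0,0,0,0,0,0,0,0,0,0,0,0,0]'
python3 - <<'E'
from h import *
st(); save('wrist','w17'); save('scene','s17',(180,150,340,280),5); save('top','t17',(160,120,560,280),2)
E
```

```text
time: 26.13
position: [0.4803, -0.1725, 0.2211]
ee_rot: [0.658, 0.689, 0.169, -0.253]
force: [-0.1, 0.1, 0.4]
opening: 0.7
time: 26.8
position: [0.4735, -0.172, 0.2263]
ee_rot: [0.658, 0.689, 0.169, -0.253]
force: [0.4, -0.2, -0.5]
opening: 0.706
t 26.8 tcp [ 0.4735 -0.172   0.2263] grasp [ 0.458  -0.1701  0.2372] yaw 172.77 pitch 145.19 roll -0.44 q [-1.14   -0.1598  2.4317  1.3477  0.7994 -0.4239] F [ 0.3723 -0.1877 -0.4583] op 0.706
```

View pics/w17.png

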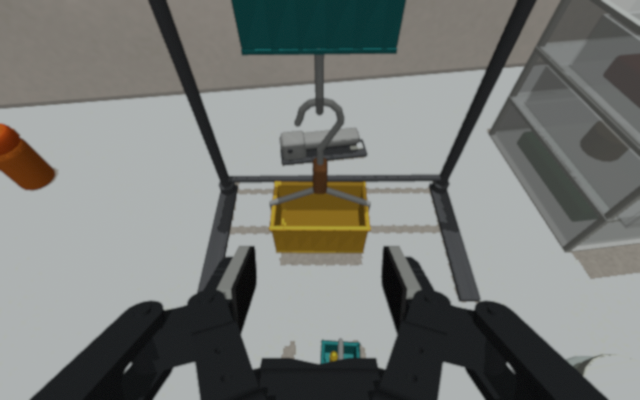

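View pics/s17.png

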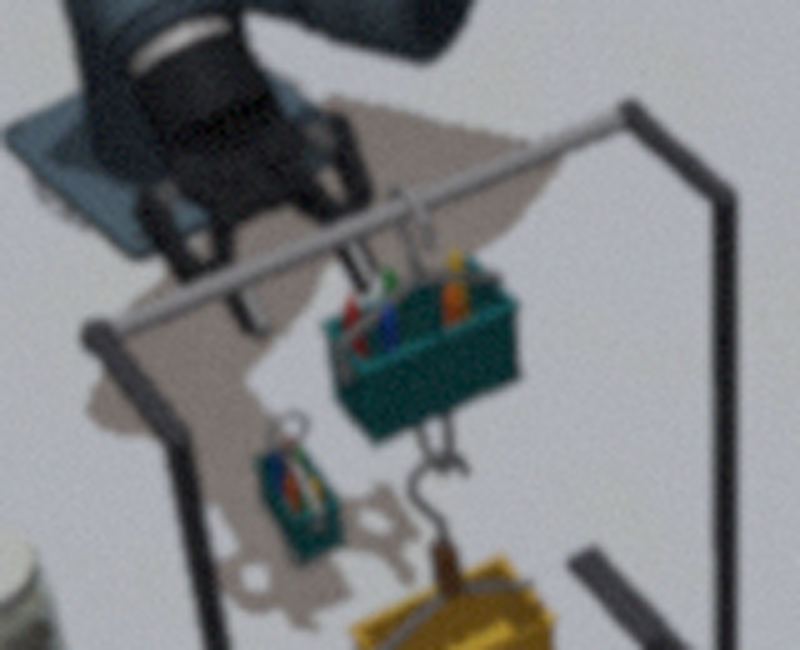

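View pics/t17.png

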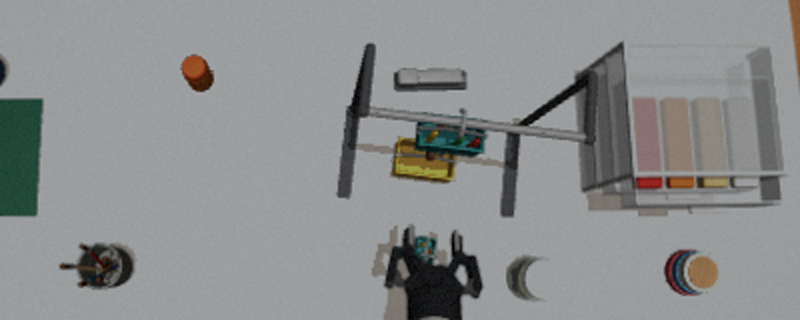

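The wrist view shows the yellow caddy (320,215) hanging by its hook in the loop at (320,108), directly below the teal caddy on the rail. I'll check that it has settled and that the other objects haven't moved, then hand in.

```bash
python3 -m handwheel '[0,0,0,0,0,0,0,0,0,0,0,0,0,0,0,0,0,0,0,0,0,0,0,0,0,0,0,0,0,0,0,0,0,0,0,0]'
python3 - <<'E'
from h import *
a=cv2.imread('pics/w17_full.png').astype(int); b=get_image('wrist')[:,:,::-1].astype(int); d=np.abs(a-b).max(2); print('wrist change: mean',d.mean(),'px>40:',(d>40).sum())
t0=cv2.imread('pics/top0.png').astype(int); t=cv2.imread('pics/t17_full.png').astype(int); d=np.abs(t-t0).max(2)
for n,(x,y) in dict(stapler=(375,159),jar=(424,258),shaker=(258,156),brush=(210,252),decoy=(371,247)).items(): print(n,(d[y-16:y+16,x-22:x+22]>50).sum())
E
```

```text
time: 27.45
position: [0.4733, -0.1724, 0.2268]
ee_rot: [0.658, 0.689, 0.169, -0.253]
force: [-0.0, 0.3, 0.4]
opening: 0.703
wrist change: mean 2.1485546875 px>40: 264
stapler 0
jar 0
shaker 0
brush 42
decoy 593
```

```bash
python3 -m handwheel '[0,0,0,0,0,0,0,0,0,0,0,0,0,0,0,0,0,0,0,0,0,0,0,0,0,0,0,0,0,0,0,0,0,0,0,0,0,0,0,0,0,0,0,0,0,0,0,0,0,0,0,0,0,0,0,0,0,0,0,0]' >/dev/null
python3 -m handwheel '[0,0,0,0,0,0,0,0,0,0,0,0,0,0,0,0,0,0,0,0,0,0,0,0,0,0,0,0,0,0,0,0,0,0,0,0,0,0,0,0,0,0,0,0,0,0,0,0,0,0,0,0,0,0,0,0,0,0,0,0]' >/dev/null
python3 - <<'E'
from h import *
t0=cv2.imread('pics/top0.png').astype(int); t=get_image('top')[:,:,::-1].astype(int)
d=np.abs(t-t0).max(2)>50; print('brush only',d[236:268,188:222].sum())
a=get_image('wrist').astype(int)
np.save('a.npy',a)
E
python3 -m handwheel '[0,0,0,0,0,0,0,0,0,0,0,0,0,0,0,0,0,0,0,0,0,0,0,0]'
python3 - <<'E'
from h import *
a=np.load('a.npy'); b=get_image('wrist').astype(int); d=np.abs(a-b).max(2); print(d.mean(),(d>40).sum()); cv2.imwrite('pics/w18.png',b[:,:,::-1])
E
```

```text
brush only 0
time: 29.6
position: [0.4733, -0.1723, 0.2268]
ee_rot: [0.658, 0.689, 0.169, -0.253]
force: [0.2, 0.1, -0.2]
opening: 0.699
0.88186328125 0[ WARN:0@0.481] global loadsave.cpp:1063 imwrite_ Unsupported depth image for selected encoder is fallbacked to CV_8U.
```

View pics/w18.png

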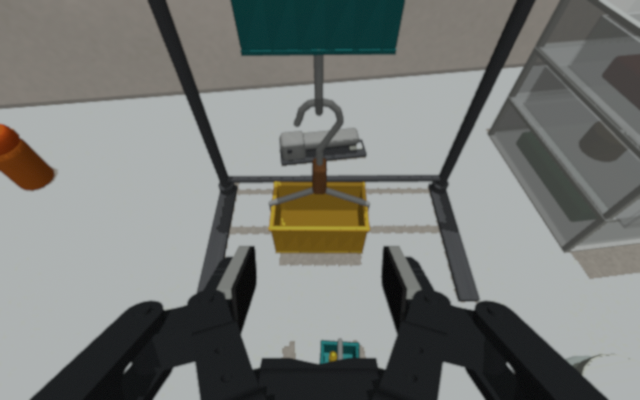

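Both caddies hang still (0 changed pixels) and the hand is clear of everything.

```bash
python3 -c "
from rig import *; print(sign_off())"
```

```text
the job is handed in; nothing more can be done
None
```

I stood the yellow caddy up on the counter and released it; it was upright on its base. I then regrasped it with the hand turned half over, threaded its hook through the wire loop under the teal caddy, lowered it until the loop took the weight, and backed away. I handed it in at about 30 s.

- **Seating:** the force turned upward with the hook seat at 0.218 m, which is the expected loop height.
- **Hanging still:** the final wrist views show the yellow caddy by its hook in the loop, under the teal caddy on the rail. A first check 0.65 s after backing off still showed a little movement (264 changed pixels); a later pair of pictures showed none.
- **Robot clear:** the hand was open about 13 cm in front of the caddies, with the force reading near zero.
- **Other objects:** the top view showed no change at the stapler, bead jar, glitter shaker and brush holder. An earlier check flagged 42 pixels near the brush holder. That window also covered the spot where the yellow caddy had been, and a tighter one showed 0.
- **Not checked:** the hand hid the small look-alike teal caddy from the top camera, so I could not compare its position. It was still standing in the last wrist and scene pictures.
- **Loop position:** I first mistook a near kink for the loop's lowest point. Triangulating the kinks moved my estimate about 5 mm in x, and I corrected that before threading the hook.

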